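# Lock the magnet tin in its keeper can

## Robot

A 6-joint arm with a two-finger parallel gripper is mounted at the origin on the work surface. World frame = base frame: x ahead of the robot, y to its left, z up, the work surface at z = 0. Lengths are in m, angles in rad, forces in N, time in s.
With the tool pointing down it reaches from about 0.275 to 0.75 m from the base axis. Payload 10.2 kg.
Tool frame: the origin (TCP) lies at the very end of the fingers, on their centre line; the grasp point (between the pads) lies bot.hold_point_z behind it (bot.hold_point_z is the distance from the TCP to the grasp point, in m); z points along the fingers, y is the direction in which the jaws open and shut (so a half turn about z gives the same grasp; the last joint's range is limited). The gripper opens to 88 mm and grips with 3 to 60 N. Pads are 18 mm wide; open, the fingers measure 123 mm over their backs; the gripper's body (75 mm by 187 mm) begins 45 mm behind the grasp point.
Start: joints at [1.032, 0.313, 1.498, -0, 1.331, -0.223], TCP at [0.163, 0.499, 0.239] pointing down, gripper open.
Joint ranges: [-2.94, 2.94], [-0.97, 2.17], [0.19, 2.56], [-1.23, 4.37], [0.02, 3.11], [-2.88, 2.88]. Speed limits (rad/s): [2.39, 2.39, 3.01, 3.14, 3.14, 3.14].

## Interface

Orientations are given as a unit quaternion [x, y, z, w].
In Python, from station import bot gives the robot as it stands.
- The arm moves only by the tool arm_command, never from a script. Its argument "moves" is a list of rows, each an object with "travel": the shift along the tool's x, y, z in mm, a list of three; "roll": the turn about the tool's z in degrees; "grip": the opening in per cent of the stroke, from 0 (shut) to 100 (fully open). In form: [{"travel": [x, y, z], "roll": roll, "grip": grip}, ...]. A call has exactly 10 rows; each row is the pose to reach, as a shift and turn from the pose commanded when the call began, along the tool's axes at that moment; what a row does not reach only later rows make up. A row lasts 1/8 s, in which the tool goes at most 62.5 mm and 10.7 degrees, less where a joint would pass 70% of its speed; a pose out of reach is approached as far as the arm can. A call with a gripper value outside its range is refused whole. The fingers move at their own pace and stop on an object; "force" is the grip in N (left out, the last holds). Time passes only in rows, so rows that repeat a pose let the fingers close, or fill a call up. It gives the time, the measured TCP pose, the force and the opening at its end, in the units of the state.
- bot.state(): the state, without advancing time (a new reading comes with each control period).
- bot.camera(name): name is "side" or "top" or "wrist"; returns a dict with "pixels" (420x560x3 uint8, red, green, blue), "fx", "fy", "cx", "cy" (pixels), "D" ([k1, k2, p1, p2, k3] as OpenCV has them; the pictures are not rectified), "R" (3x3) and "t" (3): a world point X has camera coordinates R X + t. Camera axes: x right, y down, z forward; pixel columns grow to the right and rows downward; lengths in m; the calibration is good to about 2 mm. A picture is of the moment at which its call begins. There is no depth.
- bot.close_job(): hands the job in, once; it reports no verdict.
The state is a dict: "time": time; "joints": joint angles; "dq": joint speeds; "joint_efforts": joint torques, N m; "ee_pos": TCP position; "tool_rot": TCP orientation; "contact_force": force on the tool from outside, world axes, zero at the start; "moment": the same for the moment, N m; "finger_gap": opening from 0.0 (shut) to 1.0 (fully open).
Only numpy, scipy, OpenCV 4.12 (cv2) and the standard library are available. Lean on these libraries where they do the work, as an engineer would, in place of code of your own. Each camera call takes 0.05 s, during which the arm holds its last target.

## Task

Put the magnets away: stand the small knobbed tin in the keeper can on the bench, then set the cap over it, feel for where it drops past the lugs, press it down against the spring and turn it clockwise until it is fully home and stays locked down. Leave the other things on the mat where they are.

Things in the scene. Friction and masses are not known exactly. Their poses are not given: they have to be found in the camera images.
- can: lower shell of a magnet keeper can: aluminium cylinder 82 mm wide, 40 mm tall to its flat shoulder, screwed to the bench by a thin plate (115 x 90 x 3 mm). Origin on its axis at bench level, z up. On the shoulder stands a steel neck 48 mm wide, bore 36 mm; its mouth tapers to 40 mm, rim 62 mm above the bench.
- can_floor (a point): top of the round spring floor in the can's bore, 10 mm above the bench when empty: 4 N to start moving down, 0.5 N more per mm, 8.5 mm of travel.
- can_neck (a point): point on the can's axis, 50 mm up, level with the top of two lugs on opposite sides of the neck: each 4 mm tall, 30 degrees wide, out to radius 29.5 mm. They lie near the can's +x and -x, but neck, lugs, stops and tab together are turned from there by up to 0.45 rad either way. This is not reported (axes here are the can's): see or feel it.
- can_shoulder (a point): point on the can's axis, level with the shoulder, 40 mm up, on which the cap sits when pressed down. 7 mm high stop blocks and the tab stand on the shoulder near its edge, outside the cap's skirt, for the cap's nubs to meet.
- tin_knob (a point): inner tin with the magnets: aluminium cylinder 30 mm wide, 58 mm tall, with a round knob on top 18 mm wide, 20 mm tall (78 mm in all, about 0.1 kg). The point is the middle of the knob, 68 mm above the tin's underside; z up along its axis. Standing on the can's floor, the point is 78 mm above the bench.
- cap_bar (a point): cap, upper shell of the can: upside-down aluminium cup 68 mm wide, 45 mm tall, 42 mm deep inside, standing mouth down, with a straight grip bar on top, 52 mm long, 14 mm wide, 22 mm tall (about 0.13 kg). The point is the middle of the bar, 56 mm above the cap's lower edge; x along the bar, z up; a half turn makes no difference.
- cap_mouth (a point): centre of the cap's lower edge. A 4 mm thick inward flange here (opening 52 mm) has two 46 degree gaps, right under the ends of the bar. Off the gaps the flange rests on the lugs (bar point 106 mm above the bench). Bar in line with the lugs (within 7 degrees) it drops past; the tin's knob stops it 4 mm lower, and pressing 6 mm on against the spring (7 N) seats it (bar point 96 mm).
- cap_nub (a point): outer end of one of two small nubs at the cap's lower edge, a quarter turn from the gaps, radius 40.5 mm, 7 mm tall. Held seated and turned 68 degrees clockwise seen from above, the nubs meet their stops; the other way after 14 degrees. Let go when locked, the spring lifts the cap 2 mm against the lugs (bar point 98 mm); unlocked it rises to 102 mm or more.
- tab (a joint): small dark steel tell-tale tab at the edge of the can's shoulder; turns about the can's axis with light friction, stays where left. 0 rad as found; a cap nub pushes it clockwise over the last 8 degrees of the turn, to 0.14 rad when the cap is fully home.
- pickup1: guitar pickup, black plates with a copper coil, 86 x 20 x 18 mm; not part of the job, to be left where it is. Origin at its underside.
- pickup2: another guitar pickup, same size; not part of the job, to be left where it is. Origin at its underside.
- pickup3: another guitar pickup, same size; not part of the job, to be left where it is. Origin at its underside.
- spool1: wire spool 48 mm wide, 40 mm tall; not part of the job, to be left where it is. Origin at its underside.
- spool2: wire spool 44 mm wide, 34 mm tall; not part of the job, to be left where it is. Origin at its underside.
- tape: roll of tape 68 mm wide, 18 mm tall; not part of the job, to be left where it is. Origin at its underside.
- driver: screwdriver lying on the mat; not part of the job, to be left where it is. Origin at its underside.

How it is judged:
By the outcome, as a careful person would: the job done as asked, in the order asked, and still so for the second after the job is handed in, with the robot touching nothing.
It also fails if it takes over 72 s, if anything falls off the work surface, if the arm or the gripper's body presses on something with over 40 N, if the wrist force passes 120 N, or if a joint passes its speed limit or range.

## Working session

There is one attempt and no reset: what is moved stays moved. The work goes in short steps, Python scripts to look and compute and a tool call to move; the robot and the scene stay as the last step left them, time stands still between calls to the robot, and variables do not carry over. Pictures are saved under pics/ and viewed, and the job is handed in when it is done.

Besides the shell and the picture viewer there is one more tool, called after "Call:" as name(argument=value, ...) on one line, values as JSON. arm_command: Moves the arm, as the interface text tells. Its arguments: {"type":"object","properties":{"moves":{"type":"array"},"force":{"type":"number"}},"required":["moves"]}

```bash
ls; mkdir -p pics; python3 - <<'E'
from station import bot
import cv2
print(bot.state(), bot.hold_point_z)
for n in ["side","top","wrist"]:
    c=bot.camera(n); cv2.imwrite(f"pics/{n}0.png",c["pixels"][:,:,::-1])
    print(n,{k:(v.tolist() if hasattr(v,'tolist') else v) for k,v in c.items() if k!="pixels"})
E
```

```text
pics
{'time': 0.0, 'joints': array([ 1.03159092e+00,  3.13442035e-01,  1.49843253e+00,  1.66994304e-05,
        1.33099345e+00, -2.23405320e-01]), 'dq': array([ 2.91928080e-04, -9.96081715e-05,  4.25203576e-04,  7.32533498e-04,
        6.12131335e-04,  9.64048249e-04]), 'joint_efforts': array([ 8.52188750e-04, -4.02206719e+01, -2.52267998e+01,  6.95216632e-02,
        3.53053445e-02, -4.92248648e-05]), 'ee_pos': array([0.16293494, 0.49881997, 0.23816686]), 'tool_rot': array([ 1.57246653e-01,  9.87559154e-01, -5.88863094e-04, -2.44828199e-04]), 'contact_force': array([ 0.09798362,  0.14322537, -0.47999956]), 'moment': array([-0.00465399,  0.04157065, -0.00467524]), 'finger_gap': 0.9991809883204896} 0.0187
side {'fx': 511.04556537421695, 'fy': 511.04556537421695, 'cx': 275.18425282290474, 'cy': 210.8352479982283, 'D': [-0.13338642895530958, 0.0, 0.0, 0.0, 0.0], 'R': [[0.8583556923970483, -0.5127866139648132, 0.01659499527223436], [-0.32087645920960745, -0.5617932170543293, -0.7625133960769822], [0.4003296182581159, 0.6491827707281279, -0.646759558827747]], 't': [-0.42933293070971734, 0
[... 205 characters left out ...]
18234579452264657, -0.9998227222378762, -0.004692995742768572], [-0.9787704957669205, 0.018808617197276088, -0.2040944696342908], [0.20414655698388642, 0.0008717889474673538, -0.9789399487484692]], 't': [-0.0029536603171158335, 0.5424698056323293, 0.7316007253134366]}
wrist {'fx': 350.63685848415986, 'fy': 350.63685848415986, 'cx': 278.33797521475606, 'cy': 208.13355325826976, 'D': [-0.0026408640525966208, 0.0, 0.0, 0.0, 0.0], 'R': [[0.3114733155212638, 0.9502538000221332, -0.0014454278568602939], [0.9012198463456644, -0.29491801548408103, 0.3175313412808741], [0.3013090809632044, -0.100205187921731, -0.9482466757351078]], 't': [-0.5234154215461233, -0.04361838754351932, 0.3912302807044099]}
```

View pics/side0.png

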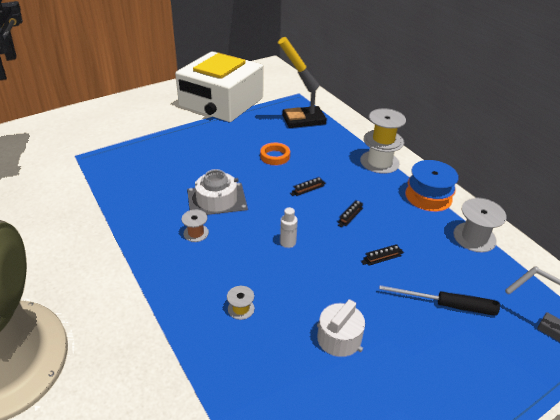

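View pics/top0.png

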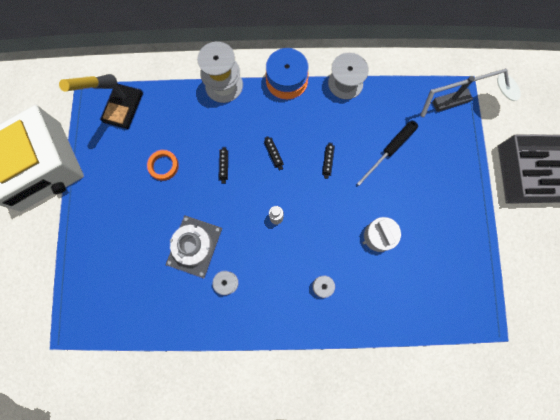

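View pics/wrist0.png

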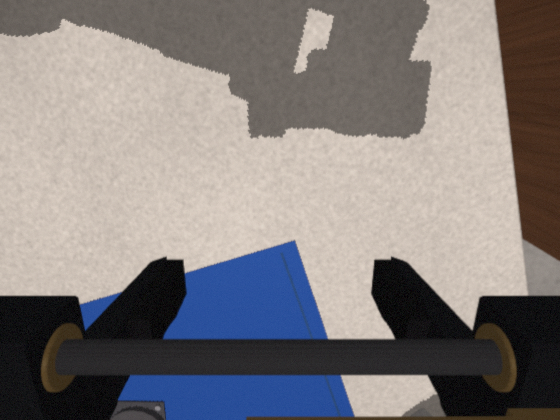

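Side view: can (215,188), tin (289,228) and cap (341,328). Top view: can (189,245), tin (276,214) and cap (383,235). I'll zoom in on these.

```bash
cat > h.py <<'E'
import numpy as np, cv2
from scipy.optimize import least_squares
def K(c): return np.array([[c["fx"],0,c["cx"]],[0,c["fy"],c["cy"]],[0,0,1.]])
def D(c): return np.array(c["D"],float)
def proj(c,X):
    X=np.atleast_2d(np.array(X,float)); R=np.array(c["R"]);t=np.array(c["t"],float)
    return cv2.projectPoints(X,cv2.Rodrigues(R)[0],t,K(c),D(c))[0].reshape(-1,2)
def ray(c,uv):
    n=cv2.undistortPoints(np.array([[uv]],float),K(c),D(c))[0,0]
    R=np.array(c["R"]);t=np.array(c["t"]); return -R.T@t, R.T@np.array([n[0],n[1],1])
def tri(obs):
    A=np.zeros((3,3));b=np.zeros(3)
    for c,uv in obs:
        o,d=ray(c,uv);d/=np.linalg.norm(d);P=np.eye(3)-np.outer(d,d);A+=P;b+=P@o
    X=np.linalg.solve(A,b); return X,[(proj(c,X)[0]-uv).round(1).tolist() for c,uv in obs]
def onz(c,uv,z):
    o,d=ray(c,uv); return o+d*(z-o[2])/d[2]
def save(c,name,box=None,s=1):
    im=c["pixels"][:,:,::-1]
    if box: im=im[box[1]:box[3],box[0]:box[2]]
    im=cv2.resize(im,None,fx=s,fy=s,interpolation=cv2.INTER_CUBIC); cv2.imwrite("pics/"+name,im)
E
python3 - <<'E'
import cv2,numpy as np,json
ims=cv2.imread("pics/side0.png"),cv2.imread("pics/top0.png")
def cr(im,b,s): return cv2.resize(im[b[1]:b[3],b[0]:b[2]],None,fx=s,fy=s,interpolation=cv2.INTER_CUBIC)
a=cr(ims[0],(175,160,255,220),5);b=cr(ims[1],(150,205,230,265+20),5)[:400]
b=cr(ims[1],(150,210,230,280),5)
cv2.imwrite("pics/z1.png",np.hstack([a,b[:300]]) if 0 else np.vstack([np.hstack([a,cr(ims[0],(260,200,320,260),5)]),np.hstack([cr(ims[0],(300,290,380,350),5),cr(ims[1],(250,190,310,250),5)])]))
cv2.imwrite("pics/z2.png",np.hstack([b,cr(ims[1],(345,200,425,270),5)]))
E
```

```text
(no output)
```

View pics/z1.png

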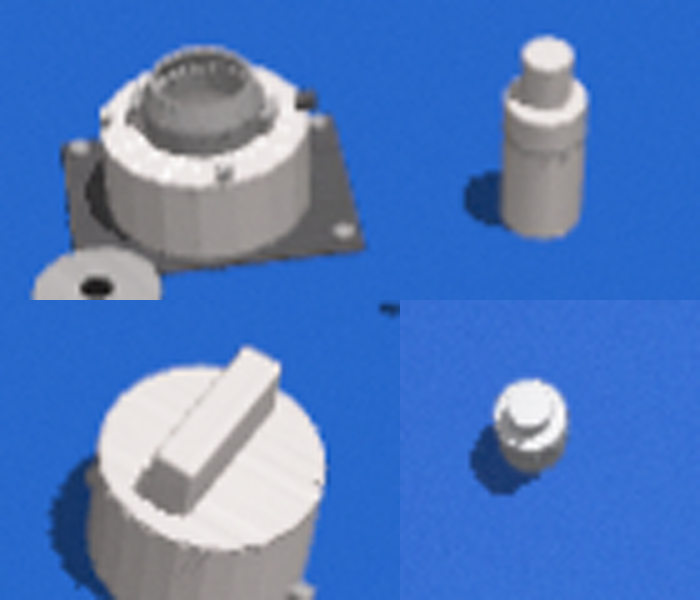

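View pics/z2.png

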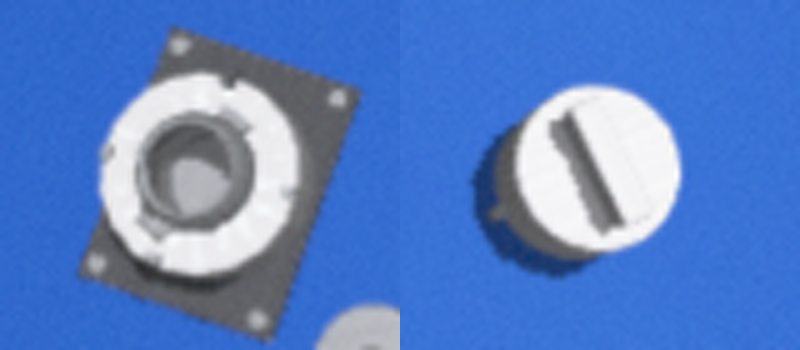

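```bash
python3 - <<'E'
from station import bot
from h import *
import pickle
cs={n:bot.camera(n) for n in("side","top")}
pickle.dump(cs,open("cs.pkl","wb"))
S,T=cs["side"],cs["top"]
z2=lambda u,v:(u/5+150,v/5+210); z2b=lambda u,v:((u-400)/5+345,v/5+200)
print("rim",tri([(S,(216,176.5)),(T,(188.8,244))]))
print("knobtop",tri([(S,(289.6,211)),(T,(275.8,211.6))]))
print("bartop",tri([(S,(344.2,312.4)),(T,(387.4,232.6))]))
print("lugs",onz(T,z2(236,124),.05),onz(T,z2(155,222),.05))
print("plate corners",[onz(T,z2(*p),.003).round(4).tolist() for p in[(172,28),(360,95),(272,340),(80,273)]])
print("bar ends top",[onz(T,z2b(*p),.067).round(4).tolist() for p in[(586,101),(637,223)]])
b=lambda u,v:(u/5+300,(v-300)/5+290)
print("bar ends side",[onz(S,b(*p),.067).round(4).tolist() for p in[(264,358),(179,466)]])
E
```

```text
rim (array([0.46668943, 0.17457744, 0.06071888]), [[-0.5, 0.0], [0.2, -0.5]])
knobtop (array([ 0.52643425, -0.00182059,  0.07666974]), [[-0.4, 0.1], [0.1, -0.3]])
bartop (array([ 0.48136591, -0.22548455,  0.06516679]), [[-0.5, 0.1], [0.2, -0.4]])
lugs [0.48557148 0.16075969 0.05      ] [0.44594996 0.19308287 0.05      ]
plate corners [[0.5348, 0.2008, 0.003], [0.5037, 0.1173, 0.003], [0.399, 0.1538, 0.003], [0.4284, 0.2376, 0.003]]
bar ends top [[0.5058, -0.2158, 0.067], [0.4561, -0.233, 0.067]]
bar ends side [[0.5045, -0.2169, 0.067], [0.459, -0.2365, 0.067]]
```

```bash
cat >> h.py <<'E'
from scipy.spatial.transform import Rotation as Ro
def cur(bot):
    s=bot.state(); return s,np.array(s["ee_pos"]),Ro.from_quat(s["tool_rot"]).as_matrix()
def yawx(Rm): return np.degrees(np.arctan2(Rm[1,0],Rm[0,0]))
def plan(bot,P,yaw=None):
    s,p,Rm=cur(bot); tr=Rm.T@(np.array(P)-p)*1000
    y=yawx(Rm); r=None if yaw is None else ((y-yaw+180)%360-180)
    print("t",round(s["time"],2),"pos",p.round(4),"yawx",y.round(2),"travel",tr.round(1),"roll",r,"q",np.degrees(s["joints"]).round(1),"F",np.round(s["contact_force"],1),"gap",round(s["finger_gap"],3))
    return tr
E
python3 - <<'E'
from station import bot
from h import *
w=bot.camera("wrist"); s,p,Rm=cur(bot)
R=np.array(w["R"]);t=np.array(w["t"]);C=-R.T@t
print("cam in tool",Rm.T@(C-p)*1000,"axis",Rm.T@R[2], "camx in tool",Rm.T@R[0])
plan(bot,[.526,-.002,.2],141)
E
```

```text
cam in tool [  82.3787621    -0.89525883 -145.76537026] axis [-3.17766649e-01 -7.25917921e-04  9.48168672e-01] camx in tool [-9.18215583e-04  9.99999474e-01  4.57871329e-04]
t 0.3 pos [0.163  0.499  0.2385] yawx 161.9 travel [-500.6 -363.4   38.6] roll 20.90453022211662 q [ 59.1  17.9  85.8   0.   76.3 -12.8] F [-0.6 -0.2 -0.3] gap 1.0
```

Call:
arm_command(moves=[{"travel": [-500, -363, 48], "roll": 21, "grip": 60}, {"travel": [-500, -363, 48], "roll": 21, "grip": 60}, {"travel": [-500, -363, 48], "roll": 21, "grip": 60}, {"travel": [-500, -363, 48], "roll": 21, "grip": 60}, {"travel": [-500, -363, 48], "roll": 21, "grip": 60}, {"travel": [-500, -363, 48], "roll": 21, "grip": 60}, {"travel": [-500, -363, 48], "roll": 21, "grip": 60}, {"travel": [-500, -363, 48], "roll": 21, "grip": 60}, {"travel": [-500, -363, 48], "roll": 21, "grip": 60}, {"travel": [-500, -363, 48], "roll": 21, "grip": 60}], force=20)

```text
time: 1.55
ee_pos: [0.5266, -0.0034, 0.1905]
tool_rot: [0.335, 0.942, 0.0, 0.0]
contact_force: [-0.7, 0.6, 0.9]
finger_gap: 0.604
```

```bash
python3 - <<'E'
from station import bot
from h import *
plan(bot,[.526,-.002,.19],141)
w=bot.camera("wrist"); save(w,"w1.png"); print(proj(w,[.5264,-.0018,.0767]))
E
```

```text
t 1.55 pos [ 0.5266 -0.0034  0.1905] yawx 140.86 travel [1.3 0.7 0.5] roll -0.13505870695780686 q [-13.1  20.5  89.7   0.   69.8 -64. ] F [-0.7  0.6  0.9] gap 0.604
[[280.79969693 200.65284159]]
```

View pics/w1.png

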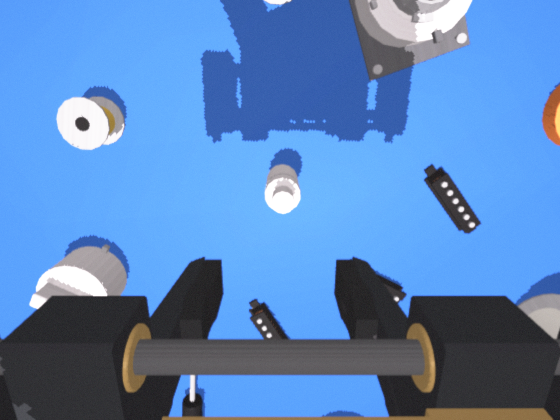

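```bash
python3 - <<'E'
import cv2
im=cv2.imread("pics/w1.png")[140:240,230:340]; cv2.imwrite("pics/w1z.png",cv2.resize(im,None,fx=6,fy=6,interpolation=cv2.INTER_CUBIC))
E
```

```text
(no output)
```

View pics/w1z.png

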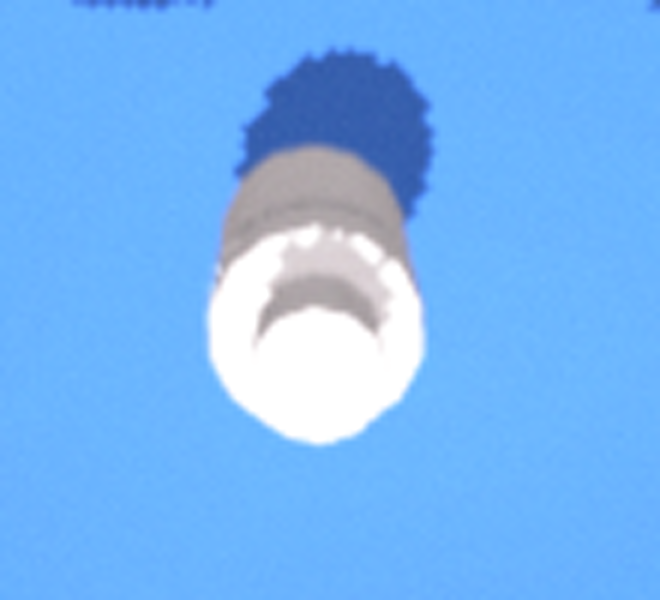

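```bash
python3 - <<'E'
from station import bot
from h import *
import pickle
cs=pickle.load(open("cs.pkl","rb")); S,T=cs["side"],cs["top"]
w=bot.camera("wrist")
print(onz(w,(283,201.2),.078),tri([(w,(283,201.2)),(S,(289.6,211)),(T,(275.8,211.6))]))
X=tri([(w,(283,201.2)),(S,(289.6,211)),(T,(275.8,211.6))])[0]
plan(bot,[X[0],X[1],.061],141)
E
```

```text
[ 0.52998302 -0.00532566  0.078     ] (array([ 0.52705968, -0.00332307,  0.07877049]), [[-0.4, -4.1], [0.4, -0.5], [0.9, -0.8]])
t 1.65 pos [ 0.5274 -0.0053  0.1897] yawx 140.64 travel [  1.5   1.4 128.7] roll -0.3550071401299135 q [-13.3  20.7  89.6  -0.   69.7 -63.9] F [ 0.  -0.2 -0.3] gap 0.599
```

Call:
arm_command(moves=[{"travel": [1, 2, 40], "roll": 0, "grip": 60}, {"travel": [1, 2, 79], "roll": 0, "grip": 60}, {"travel": [1, 2, 79], "roll": 0, "grip": 60}, {"travel": [1, 2, 79], "roll": 0, "grip": 60}, {"travel": [1, 2, 79], "roll": 0, "grip": 60}, {"travel": [1, 2, 79], "roll": 0, "grip": 60}, {"travel": [1, 2, 79], "roll": 0, "grip": 60}, {"travel": [1, 2, 79], "roll": 0, "grip": 60}, {"travel": [1, 2, 79], "roll": 0, "grip": 60}, {"travel": [1, 2, 79], "roll": 0, "grip": 60}])

```text
time: 2.9
ee_pos: [0.5261, 0.0009, 0.1117]
tool_rot: [0.335, 0.942, -0.0, -0.0]
contact_force: [0.7, -0.7, 0.3]
finger_gap: 0.6
```

```bash
python3 - <<'E'
from station import bot
from h import *
import pickle
plan(bot,[.526,-.002,.061],141)
w=bot.camera("wrist"); pickle.dump(w,open("w2.pkl","wb")); save(w,"w2.png",(200,150,360,270),5); print(proj(w,[.5264,-.0018,.0767]))
s,p,Rm=cur(bot); print(p)
E
```

```text
t 2.9 pos [0.5261 0.0009 0.1117] yawx 140.91 travel [-1.8 -2.3 50.7] roll -0.09363036304628736 q [-12.7  25.9  94.9  -0.   59.3 -63.6] F [ 0.7 -0.7  0.3] gap 0.6
[[276.46384458 247.39080111]]
[0.52607654 0.00087803 0.11170582]
```

View pics/w2.png

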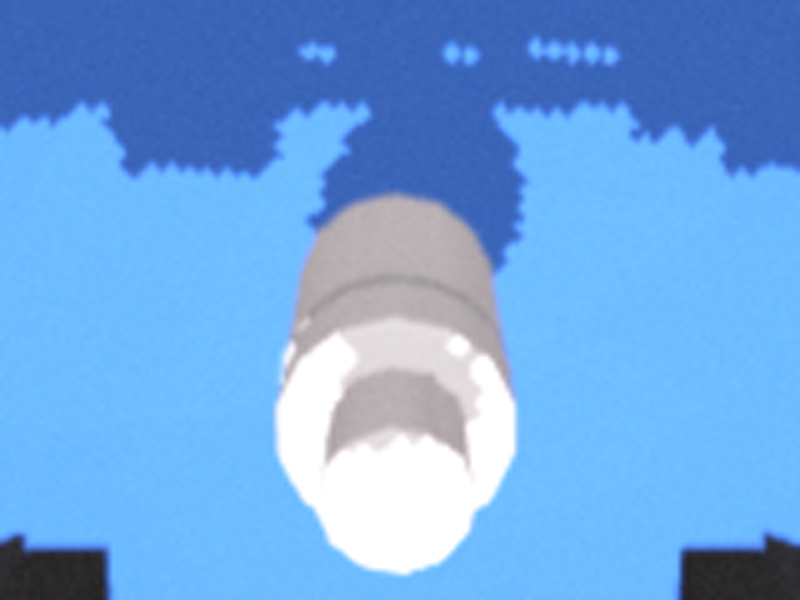

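```bash
python3 - <<'E'
from station import bot
from h import *
import pickle
w=pickle.load(open("w2.pkl","rb"))
cs=pickle.load(open("cs.pkl","rb")); S,T=cs["side"],cs["top"]
print(onz(w,(279.8,250.6),.078),tri([(w,(279.8,250.6)),(S,(289.6,211)),(T,(275.8,211.6))]))
X=onz(w,(279.8,250.6),.078)
plan(bot,[X[0],X[1],.061],141)
E
```

```text
[ 0.52865499 -0.00120859  0.078     ] (array([ 0.52734976, -0.00158059,  0.07670456]), [[-2.0, -2.2], [-0.0, -0.2], [0.0, -0.8]])
t 2.95 pos [0.5261 0.0009 0.1117] yawx 140.91 travel [-3.3  0.  50.7] roll -0.09440247188547346 q [-12.7  25.8  94.9  -0.   59.3 -63.6] F [-0.1  0.   0.3] gap 0.601
```

Call:
arm_command(moves=[{"travel": [-2.5, 0, 25], "roll": 0, "grip": 60}, {"travel": [-2.5, 0, 45], "roll": 0, "grip": 50}, {"travel": [-2.5, 0, 51], "roll": 0, "grip": 40}, {"travel": [-2.5, 0, 51], "roll": 0, "grip": 40}, {"travel": [-2.5, 0, 51], "roll": 0, "grip": 30}, {"travel": [-2.5, 0, 51], "roll": 0, "grip": 20}, {"travel": [-2.5, 0, 51], "roll": 0, "grip": 10}, {"travel": [-2.5, 0, 51], "roll": 0, "grip": 5}, {"travel": [-2.5, 0, 51], "roll": 0, "grip": 5}, {"travel": [-2.5, 0, 51], "roll": 0, "grip": 5}], force=40)

```text
time: 4.2
ee_pos: [0.5284, -0.0007, 0.0613]
tool_rot: [0.335, 0.942, 0.0, 0.001]
contact_force: [0.1, 0.7, 5.5]
finger_gap: 0.193
```

```bash
python3 - <<'E'
from station import bot
from h import *
plan(bot,[.526,-.002,.061],141)
w=bot.camera("wrist"); save(w,"w3.png")
E
```

```text
t 4.2 pos [ 0.5284 -0.0007  0.0613] yawx 140.9 travel [ 1.1 -2.5  0.2] roll -0.09534645029833655 q [-12.8  30.3  96.8   0.   52.8 -63.7] F [0.1 0.7 5.5] gap 0.193
```

View pics/w3.png

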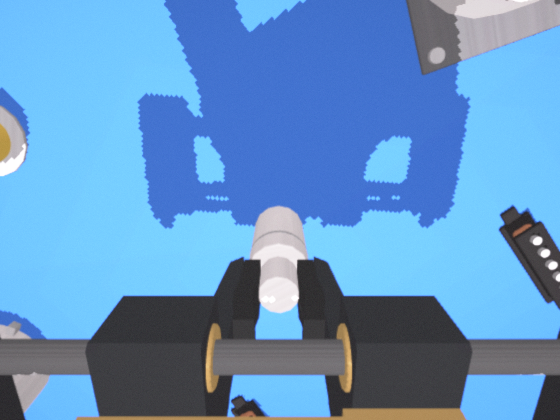

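Call:
arm_command(moves=[{"travel": [0, 0, -40], "roll": 0, "grip": 5}, {"travel": [0, 0, -95], "roll": 0, "grip": 5}, {"travel": [30, 30, -119], "roll": 0, "grip": 5}, {"travel": [65, 65, -119], "roll": 0, "grip": 5}, {"travel": [90, 90, -119], "roll": 0, "grip": 5}, {"travel": [99, 98, -119], "roll": 0, "grip": 5}, {"travel": [99, 98, -119], "roll": 0, "grip": 5}, {"travel": [99, 98, -119], "roll": 0, "grip": 5}, {"travel": [99, 98, -119], "roll": 0, "grip": 5}, {"travel": [99, 98, -119], "roll": 0, "grip": 5}])

```text
time: 5.5
ee_pos: [0.5131, 0.1372, 0.1797]
tool_rot: [0.335, 0.942, -0.0, -0.0]
contact_force: [0.3, 0.8, -1.0]
finger_gap: 0.192
```

```bash
python3 - <<'E'
from station import bot
from h import *
import pickle
w=bot.camera("wrist"); plan(bot,[.4667,.1746,.18],141); pickle.dump(w,open("w4.pkl","wb")); save(w,"w4.png");save(w,"w4z.png",(200,20,360,140),5)
S=bot.camera("side"); save(S,"s4.png",(160,90,320,210),5)
E
```

```text
t 5.55 pos [0.5131 0.1374 0.1797] yawx 140.87 travel [59.5 -0.4 -0.3] roll -0.13234859566478008 q [  2.3  21.7  89.7  -0.   68.6 -48.5] F [-0.8  0.3 -0.5] gap 0.193
```

View pics/w4.png

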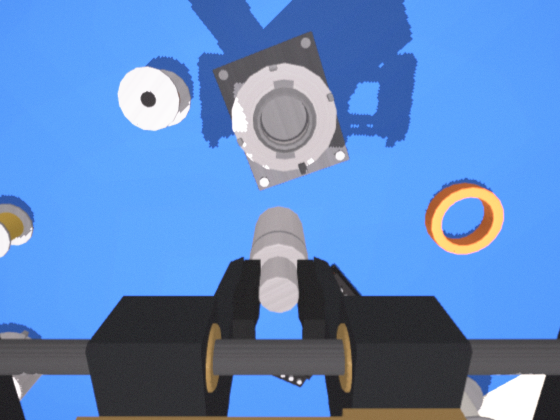

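View pics/w4z.png

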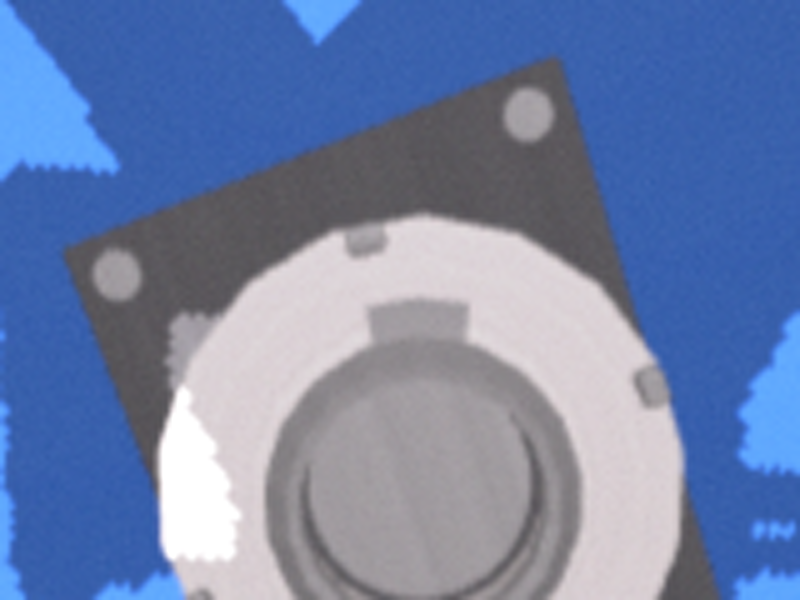

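View pics/s4.png

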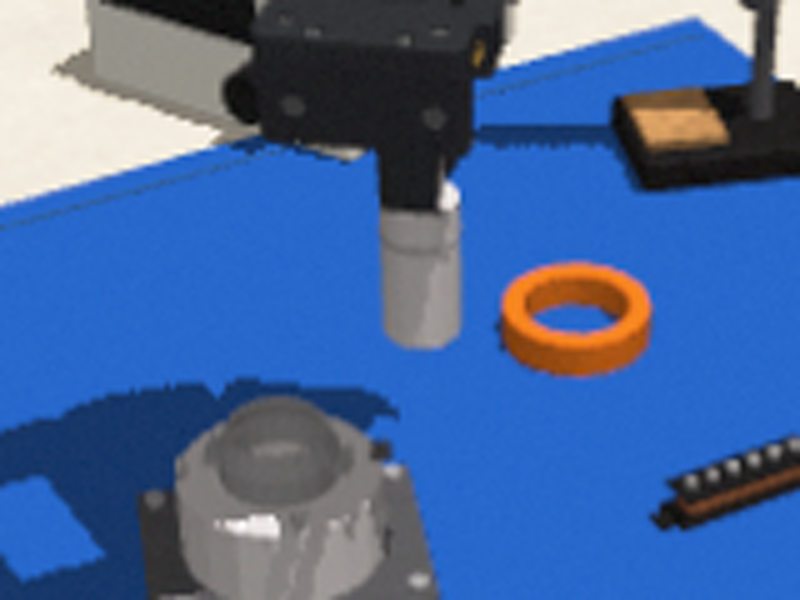

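```bash
python3 - <<'E'
from h import *
import pickle
w=pickle.load(open("w4.pkl","rb")); save(w,"w4y.png",(225,55,345,180),4.8)
E
```

```text
(no output)
```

View pics/w4y.png

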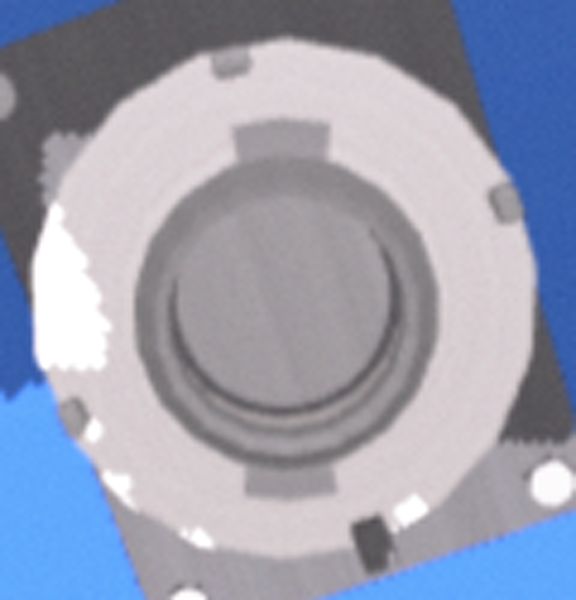

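```bash
python3 - <<'E'
from h import *
import pickle
w=pickle.load(open("w4.pkl","rb"))
f=lambda u,v:(u/4.8+225,v/4.8+55)
print("shoulder",[onz(w,f(*p),.04).round(4) for p in [(33,297),(538,297),(286,38),(286,557)]])
print("rim",[onz(w,f(*p),.062).round(4) for p in [(135,311),(440,311),(287,155),(287,468)]])
L=[onz(w,f(*p),.05)[:2] for p in [(235,122),(330,122),(246,495),(336,494)]]
print(np.round(L,4)); m=np.array(L); c=m.mean(0); print("lug c",c)
d=(m[2]+m[3]-m[0]-m[1])/2; print(np.linalg.norm(d),np.degrees(np.arctan2(d[1],d[0])))
for p in m: print(np.linalg.norm(p-c),np.degrees(np.arctan2(*(p-c)[::-1])))
print("tab",[onz(w,f(*p),.047)[:2]-c for p in[(370,545)]], "stops",[ (np.degrees(np.arctan2(*(onz(w,f(*p),.047)[:2]-c)[::-1])).round(1)) for p in [(232,62),(507,202),(73,415),(370,545)]])
E
```

```text
shoulder [array([0.441 , 0.1476, 0.04  ]), array([0.4936, 0.212 , 0.04  ]), array([0.4366, 0.2046, 0.04  ]), array([0.5013, 0.1525, 0.04  ])]
rim [array([0.453 , 0.1614, 0.062 ]), array([0.4824, 0.1974, 0.062 ]), array([0.4501, 0.1934, 0.062 ]), array([0.4863, 0.1643, 0.062 ])]
[[0.4414 0.1905]
 [0.4506 0.2018]
 [0.4872 0.1552]
 [0.4964 0.1668]]
lug c [0.46891633 0.17853863]
0.05774051822299941 -37.523744877620295
0.029987810551485816 156.580990506334
0.029573914815306884 128.16994357485032
0.029677771003429176 -51.98920692115096
0.029936034348766263 -23.18576333602378
tab [array([ 0.03841991, -0.01294637])] stops [np.float64(153.7), np.float64(77.0), np.float64(-104.2), np.float64(-18.6)]
```

```bash
python3 - <<'E'
from h import *
import pickle
w=pickle.load(open("w4.pkl","rb"))
cs=pickle.load(open("cs.pkl","rb")); S,T=cs["side"],cs["top"]
print("tin via side",onz(S,(244.4,154.2),.1184), "tcp .5131 .1374")
print("can rim via side",onz(S,(216,176.5),.062)," via top",onz(T,(188.8,244),.062))
save(w,"w4k.png",(230,200,330,320),5)
# projected outlines
th=np.linspace(0,2*np.pi,60)
im=w["pixels"][:,:,::-1].copy(); im=cv2.resize(im,None,fx=4,fy=4,interpolation=cv2.INTER_CUBIC)
def circ(c,r,z,col):
    pts=proj(w,[[c[0]+r*np.cos(a),c[1]+r*np.sin(a),z] for a in th]); cv2.polylines(im,[np.int32((pts+.5)*4-.5)],True,col,1)
t=np.array([.5131,.1374]); circ(t,.015,.1184,(0,0,255)); circ(t,.009,.1964,(0,0,255)); circ(t,.015,.1764,(0,255,0))
c=(.4685,.1787); circ(c,.024,.062,(0,0,255)); circ(c,.041,.04,(0,255,0)); circ(c,.018,.0545,(255,255,0))
cv2.imwrite("pics/w4o.png",im[220:1290,880:1400][::1])
cv2.imwrite("pics/w4o1.png",im[200:780,860:1420]);cv2.imwrite("pics/w4o2.png",im[780:1300,860:1420])
E
```

```text
tin via side [0.51362185 0.13932756 0.1184    ] tcp .5131 .1374
can rim via side [0.46693978 0.17257923 0.062     ]  via top [0.46560882 0.17466299 0.062     ]
```

View pics/w4o1.png

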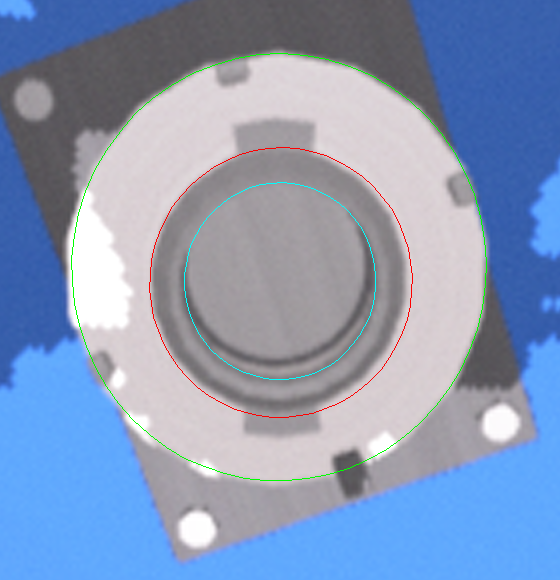

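View pics/w4o2.png

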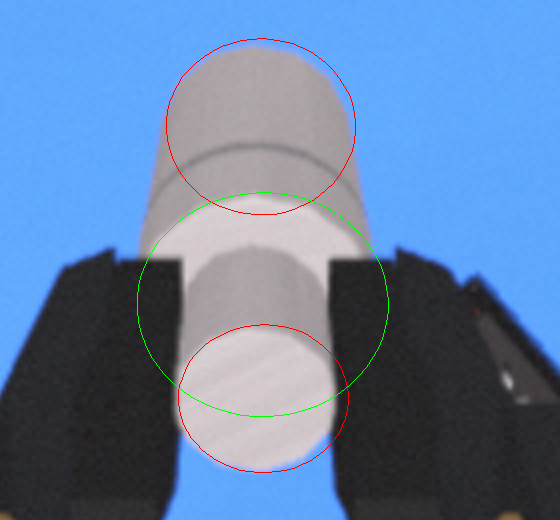

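```bash
cat >> h.py <<'E'
def overlay(cam,circs,box,s,name):
    th=np.linspace(0,2*np.pi,72)
    im=cv2.resize(cam["pixels"][:,:,::-1],None,fx=s,fy=s,interpolation=cv2.INTER_CUBIC)
    for c,r,z,col in circs:
        pts=proj(cam,[[c[0]+r*np.cos(a),c[1]+r*np.sin(a),z] for a in th]); cv2.polylines(im,[np.int32((pts+.5)*s-.5)],True,col,1)
    x0,y0,x1,y1=[int(v*s) for v in box]; cv2.imwrite("pics/"+name,im[y0:y1,x0:x1])
E
python3 - <<'E'
from h import *
import pickle
cs=pickle.load(open("cs.pkl","rb")); S,T=cs["side"],cs["top"]
A=(.4685,.1787);B=(.4665,.1740);r=(0,0,255);g=(0,255,0)
def cc(c,col): return [(c,.024,.062,col),(c,.041,.04,col),(c,.041,.003,col)]
overlay(S,cc(A,r)+cc(B,g),(180,160,250,215),8,"os.png")
overlay(T,cc(A,r)+cc(B,g),(155,215,225,280),8,"ot.png")
a=cv2.imread("pics/os.png");b=cv2.imread("pics/ot.png");print(a.shape,b.shape)
E
```

```text
(440, 560, 3) (520, 560, 3)
```

View pics/os.png

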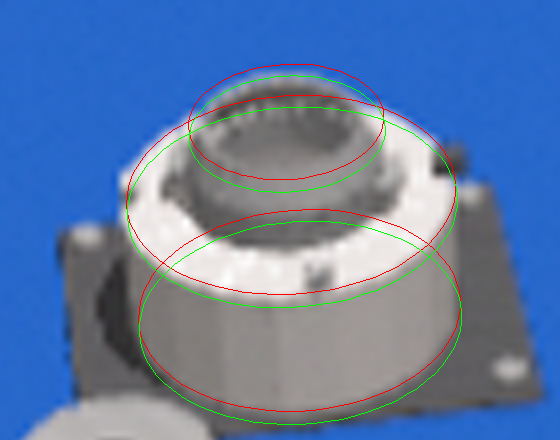

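View pics/ot.png

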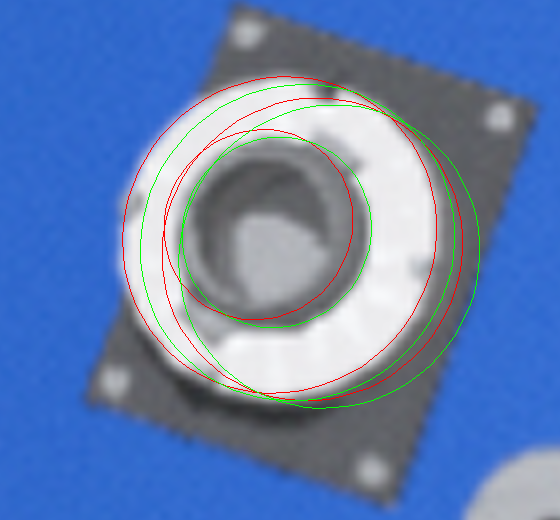

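Call:
arm_command(moves=[{"travel": [25, 2, 0], "roll": 0, "grip": 5}, {"travel": [50, 3, 10], "roll": 0, "grip": 5}, {"travel": [60, 4, 25], "roll": 0, "grip": 5}, {"travel": [60, 4, 38], "roll": 0, "grip": 5}, {"travel": [60, 4, 42], "roll": 0, "grip": 5}, {"travel": [60, 4, 42], "roll": 0, "grip": 5}, {"travel": [60, 4, 42], "roll": 0, "grip": 5}, {"travel": [60, 4, 42], "roll": 0, "grip": 5}, {"travel": [60, 4, 42], "roll": 0, "grip": 5}, {"travel": [60, 4, 42], "roll": 0, "grip": 5}])

```text
time: 6.85
ee_pos: [0.469, 0.1787, 0.1378]
tool_rot: [0.335, 0.942, 0.0, 0.0]
contact_force: [-0.1, 0.4, -1.4]
finger_gap: 0.196
```

```bash
python3 - <<'E'
from station import bot
from h import *
import pickle
w=bot.camera("wrist"); S=bot.camera("side"); plan(bot,[.4685,.1787,.136],141); pickle.dump([w,S],open("w5.pkl","wb"))
_,p,_=cur(bot)
r=(0,0,255);g=(0,255,0); A=(.4685,.1787)
zb=p[2]-.0613
overlay(S,[(p,.015,zb,r),(p,.015,zb+.058,r),(A,.024,.062,g),(A,.041,.04,g),(A,.041,.003,g)],(180,130,250,215),8,"s5.png")
overlay(w,[(p,.015,zb,r),(p,.009,zb+.078,r),(A,.024,.062,g),(A,.041,.04,g)],(200,130,340,310),4,"w5.png")
E
```

```text
t 6.95 pos [0.469  0.1787 0.1378] yawx 140.91 travel [ 0.3 -0.3  1.8] roll -0.0923398564493425 q [  7.5  21.1  97.6   0.   61.3 -43.4] F [ 0.7 -0.5 -1.3] gap 0.192
```

View pics/s5.png

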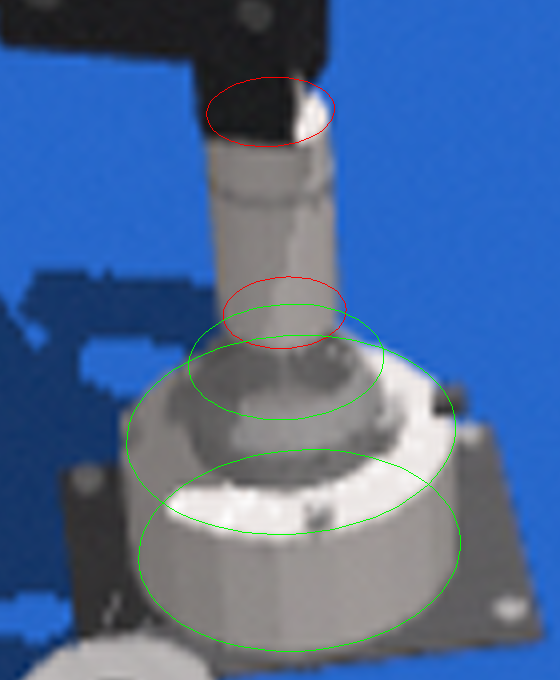

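View pics/w5.png

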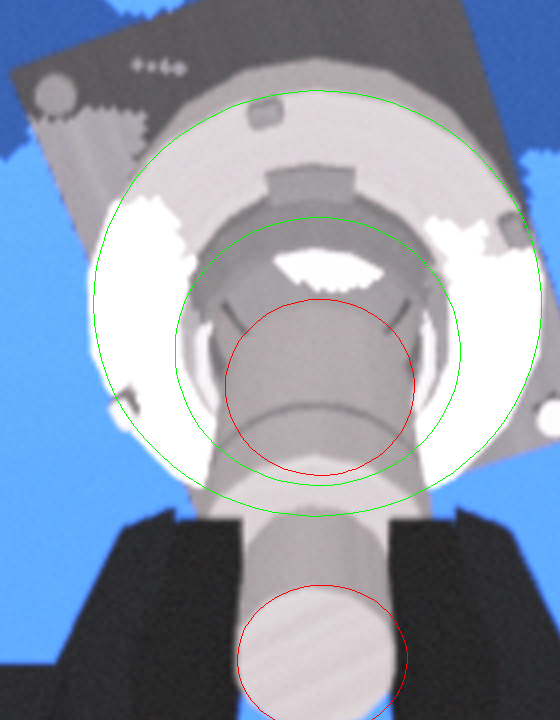

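Call:
arm_command(moves=[{"travel": [0.5, -1, 3], "roll": 0, "grip": 5}, {"travel": [0.5, -1, 6], "roll": 0, "grip": 5}, {"travel": [0.5, -1, 9], "roll": 0, "grip": 5}, {"travel": [0.5, -1, 12], "roll": 0, "grip": 5}, {"travel": [0.5, -1, 15], "roll": 0, "grip": 5}, {"travel": [0.5, -1, 18], "roll": 0, "grip": 5}, {"travel": [0.5, -1, 20], "roll": 0, "grip": 5}, {"travel": [0.5, -1, 20], "roll": 0, "grip": 5}, {"travel": [0.5, -1, 20], "roll": 0, "grip": 5}, {"travel": [0.5, -1, 20], "roll": 0, "grip": 5}])

```text
time: 8.2
ee_pos: [0.468, 0.1783, 0.1178]
tool_rot: [0.335, 0.942, 0.0, 0.0]
contact_force: [-0.9, -0.4, -1.6]
finger_gap: 0.191
```

```bash
python3 - <<'E'
from station import bot
from h import *
import pickle
w=bot.camera("wrist"); S=bot.camera("side"); plan(bot,[.4685,.1787,.136],141)
save(S,"s6.png",(180,130,250,215),7); save(w,"w6.png",(200,130,340,310),3.3)
a=cv2.imread("pics/s6.png");b=cv2.imread("pics/w6.png");h=min(len(a),len(b));cv2.imwrite("pics/m6.png",np.hstack([a[:h],b[:h]])[:,:800] if 0 else np.hstack([cv2.resize(a[:h],None,fx=.75,fy=.75),cv2.resize(b[:h],None,fx=.75,fy=.75)]))
E
```

```text
t 8.3 pos [0.468  0.1783 0.1178] yawx 140.9 travel [ -0.2   0.7 -18.2] roll -0.09502988111097466 q [  7.4  22.6  98.9   0.   58.5 -43.5] F [-0.1  0.3 -1.3] gap 0.195
```

View pics/m6.png

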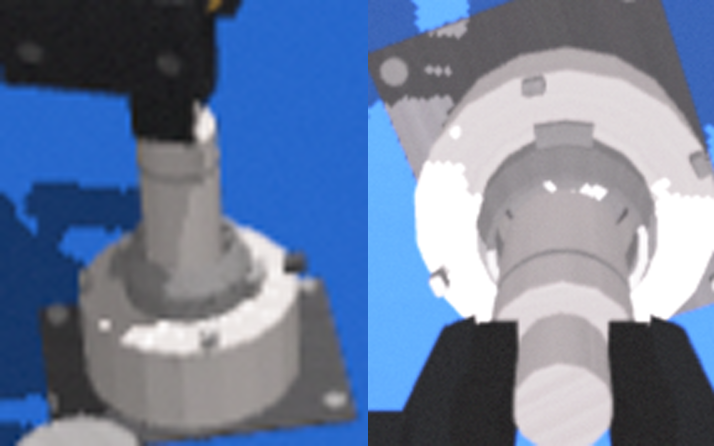

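Call:
arm_command(moves=[{"travel": [-1, 0, 5], "roll": 0, "grip": 5}, {"travel": [-1, 0, 10], "roll": 0, "grip": 5}, {"travel": [-1, 0, 15], "roll": 0, "grip": 5}, {"travel": [-1, 0, 20], "roll": 0, "grip": 5}, {"travel": [-1, 0, 25], "roll": 0, "grip": 5}, {"travel": [-1, 0, 30], "roll": 0, "grip": 5}, {"travel": [-1, 0, 34], "roll": 0, "grip": 5}, {"travel": [-1, 0, 38], "roll": 0, "grip": 5}, {"travel": [-1, 0, 41], "roll": 0, "grip": 5}, {"travel": [-1, 0, 41], "roll": 0, "grip": 5}])

```text
time: 9.55
ee_pos: [0.4687, 0.1776, 0.0766]
tool_rot: [0.335, 0.942, -0.0, -0.0]
contact_force: [0.1, -0.9, -0.1]
finger_gap: 0.192
```

```bash
python3 - <<'E'
from station import bot
from h import *
import pickle
w=bot.camera("wrist"); S=bot.camera("side"); plan(bot,[.4685,.1787,.0713],141); print(bot.state()["moment"])
save(S,"s6.png",(180,130,250,215),7); save(w,"w6.png",(200,130,340,310),3.3)
a=cv2.imread("pics/s6.png");b=cv2.imread("pics/w6.png");h=min(len(a),len(b));cv2.imwrite("pics/m7.png",np.hstack([cv2.resize(a[:h],None,fx=.75,fy=.75),cv2.resize(b[:h],None,fx=.75,fy=.75)]))
E
```

```text
t 9.65 pos [0.4688 0.1777 0.0768] yawx 140.91 travel [0.9 0.6 5.5] roll -0.09365655562297093 q [  7.3  26.2 100.8   0.   53.  -43.6] F [ 0.2 -0.4 -1.2] gap 0.188
[0.04135077 0.00811936 0.00775221]
```

View pics/m7.png

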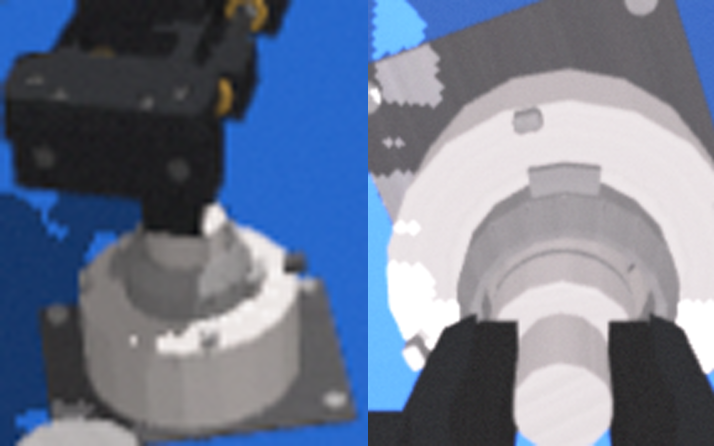

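Call:
arm_command(moves=[{"travel": [0, 0.3, 3], "roll": 0, "grip": 5}, {"travel": [0, 0.3, 5.5], "roll": 0, "grip": 5}, {"travel": [0, 0.3, 5.5], "roll": 0, "grip": 5}, {"travel": [0, 0.3, 5.5], "roll": 0, "grip": 5}, {"travel": [0, 0.3, 5.5], "roll": 0, "grip": 60}, {"travel": [0, 0.3, 5.5], "roll": 0, "grip": 60}, {"travel": [0, 0.3, 5.5], "roll": 0, "grip": 60}, {"travel": [0, 0.3, -20], "roll": 0, "grip": 60}, {"travel": [0, 0, -75], "roll": 0, "grip": 60}, {"travel": [0, 0, -103], "roll": 0, "grip": 60}])

```text
time: 10.9
ee_pos: [0.4693, 0.1777, 0.1823]
tool_rot: [0.335, 0.942, 0.001, 0.001]
contact_force: [0.9, 0.9, -0.9]
finger_gap: 0.602
```

```bash
python3 - <<'E'
from station import bot
from h import *
import pickle
plan(bot,[.482,-.225,.16],21)
w=bot.camera("wrist"); S=bot.camera("side"); plan(bot,[.482,-.225,.16],21)
pickle.dump([w,S],open("w8.pkl","wb"))
save(S,"s6.png",(180,130,250,215),7); save(w,"w6.png",(200,130,340,310),3.3)
a=cv2.imread("pics/s6.png");b=cv2.imread("pics/w6.png");h=min(len(a),len(b));cv2.imwrite("pics/m8.png",np.hstack([cv2.resize(a[:h],None,fx=.75,fy=.75),cv2.resize(b[:h],None,fx=.75,fy=.75)]))
E
```

```text
t 10.9 pos [0.4693 0.1777 0.1823] yawx 140.91 travel [-263.8 -304.6   22.2] roll 119.90921073726145 q [  7.3  18.   94.6  -0.   67.2 -43.6] F [ 0.9  0.9 -0.9] gap 0.602
t 11.0 pos [0.4699 0.1779 0.1825] yawx 140.91 travel [-263.3 -305.1   22.2] roll 119.91132251242067 q [  7.3  17.9  94.6   0.   67.1 -43.6] F [ 0.4 -0.9 -0. ] gap 0.595
```

View pics/m8.png

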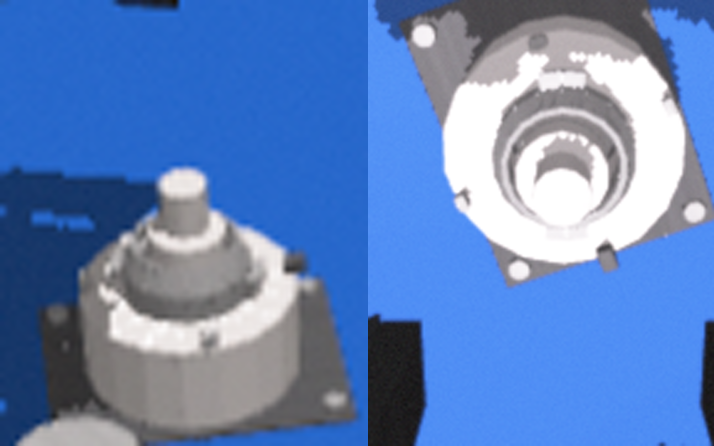

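```bash
python3 - <<'E'
from h import *
import pickle
w,S=pickle.load(open("w8.pkl","rb"))
c=(.469,.1785);r=(0,0,255);g=(0,255,0)
save(w,"w8a.png",(220,130,340,220),6.5)
overlay(w,[(c,.041,.04,r),(c,.024,.062,g),(c,.009,.088,(255,0,0)),(c,.015,.068,(255,0,0))],(220,130,340,220),6.5,"w8b.png")
E
```

```text
(no output)
```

View pics/w8a.png

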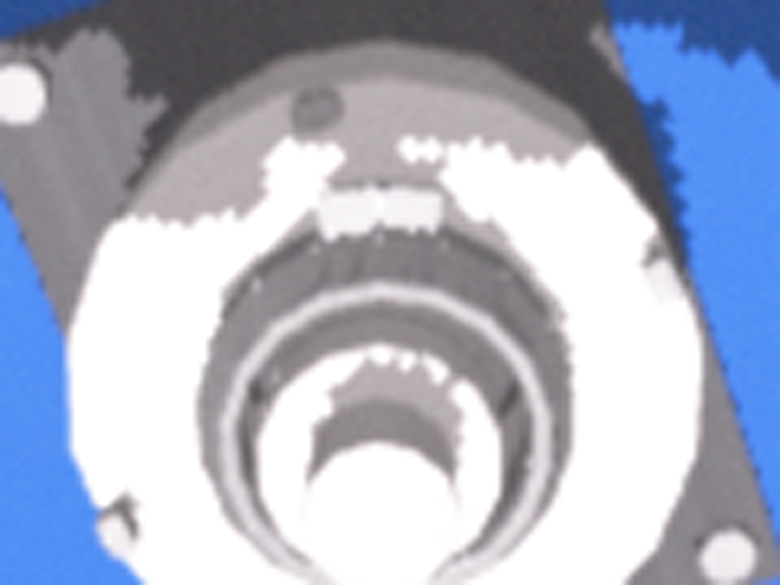

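View pics/w8b.png

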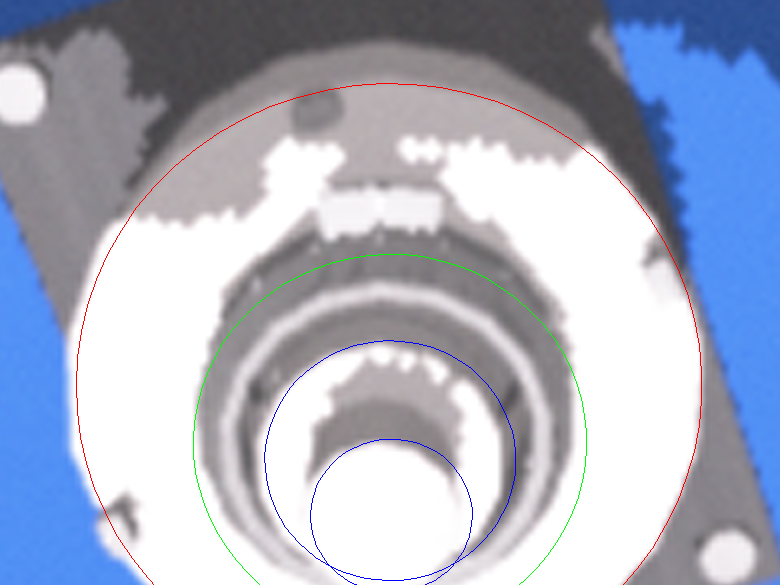

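Call:
arm_command(moves=[{"travel": [-30, -35, 0], "roll": 10, "grip": 60}, {"travel": [-65, -75, 0], "roll": 20, "grip": 60}, {"travel": [-100, -115, 0], "roll": 30, "grip": 60}, {"travel": [-135, -155, 5], "roll": 40, "grip": 60}, {"travel": [-170, -195, 10], "roll": 50, "grip": 60}, {"travel": [-205, -235, 17], "roll": 60, "grip": 60}, {"travel": [-240, -275, 17], "roll": 70, "grip": 60}, {"travel": [-258, -300, 17], "roll": 80, "grip": 60}, {"travel": [-263, -305, 17], "roll": 90, "grip": 60}, {"travel": [-263, -305, 17], "roll": 100, "grip": 60}])

```text
time: 12.25
ee_pos: [0.4799, -0.2253, 0.1611]
tool_rot: [0.938, 0.346, -0.001, -0.001]
contact_force: [0.5, 0.9, -0.4]
finger_gap: 0.593
```

```bash
python3 - <<'E'
from station import bot
from h import *
plan(bot,[.482,-.225,.165],21)
E
```

```text
t 12.25 pos [ 0.4799 -0.2253  0.1611] yawx 40.51 travel [ 1.8  1.1 -4. ] roll 19.507282759197324 q [-37.8  22.8  91.1  -0.   66.2  11.7] F [ 0.5  0.9 -0.4] gap 0.593
```

Call:
arm_command(moves=[{"travel": [1, 1, -4], "roll": 10, "grip": 60}, {"travel": [1, 1, -4], "roll": 19, "grip": 60}, {"travel": [1, 1, -4], "roll": 19, "grip": 60}, {"travel": [1, 1, -4], "roll": 19, "grip": 60}, {"travel": [1, 1, -4], "roll": 19, "grip": 60}, {"travel": [1, 1, -4], "roll": 19, "grip": 60}, {"travel": [1, 1, -4], "roll": 19, "grip": 60}, {"travel": [1, 1, -4], "roll": 19, "grip": 60}, {"travel": [1, 1, -4], "roll": 19, "grip": 60}, {"travel": [1, 1, -4], "roll": 19, "grip": 60}])

```text
time: 13.5
ee_pos: [0.4819, -0.225, 0.1667]
tool_rot: [0.982, 0.19, -0.0, -0.0]
contact_force: [0.7, -0.5, -0.3]
finger_gap: 0.596
```

```bash
python3 - <<'E'
from station import bot
from h import *
import pickle
w=bot.camera("wrist"); plan(bot,[.482,-.225,.05],21)
pickle.dump(w,open("w9.pkl","wb")); save(w,"w9.png"); save(w,"w9a.png",(210,140,350,260),5.5)
E
```

```text
t 13.55 pos [ 0.4819 -0.225   0.1667] yawx 21.91 travel [1.000e-01 1.000e-01 1.167e+02] roll 0.9081496392781219 q [-37.7  22.6  90.5   0.   66.9  30.4] F [-0.1  0.5 -0.2] gap 0.595
```

View pics/w9a.png

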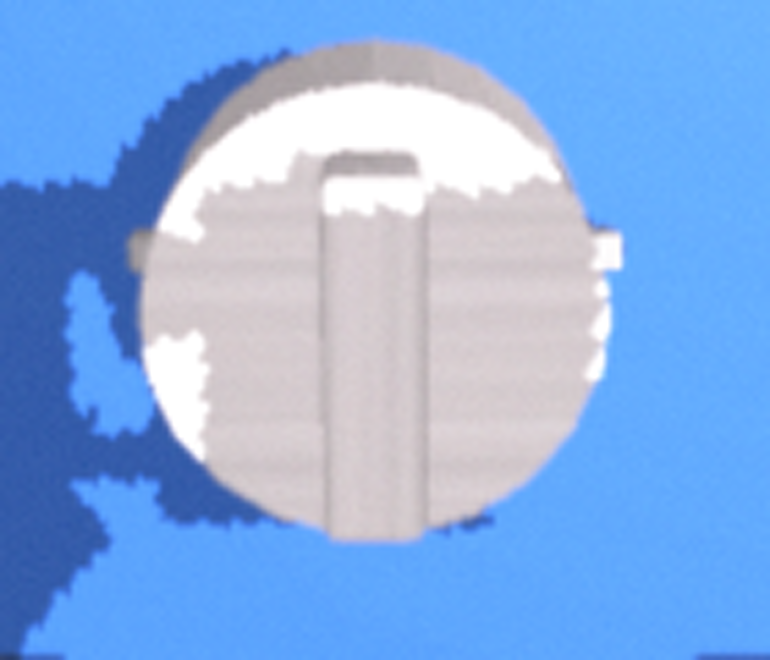

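```bash
python3 - <<'E'
from station import bot
from h import *
import pickle
w=pickle.load(open("w9.pkl","rb"));f=lambda u,v:(u/5.5+210,v/5.5+140)
a,b=onz(w,f(374.5,176),.067),onz(w,f(376,540),.067); print(a,b,np.linalg.norm(a-b),np.degrees(np.arctan2(*(a-b)[1::-1])),(a+b)/2)
e=onz(w,f(140,300),.045);g=onz(w,f(610,300),.045);h=onz(w,f(375,82),.045);print(np.linalg.norm(e-g),(e+g)/2,h)
cs=pickle.load(open("cs.pkl","rb")); 
print("bar z by side+wrist",tri([(w,f(375.3,358)),(cs["side"],(344.2,312.4))]))
X=(a+b)/2; plan(bot,[X[0],X[1],.048],21.9)
E
```

```text
[ 0.50774346 -0.21553099  0.067     ] [ 0.46021661 -0.23480445  0.067     ] 0.051286127778368974 22.07392240196939 [ 0.48398003 -0.22516772  0.067     ]
0.06787861648909586 [ 0.48625899 -0.22422144  0.045     ] [ 0.51558401 -0.21246159  0.045     ]
bar z by side+wrist (array([ 0.48338966, -0.2250116 ,  0.06339836]), [[-0.5, 0.2], [0.3, 0.1]])
t 13.55 pos [ 0.4819 -0.225   0.1667] yawx 21.91 travel [  1.9   0.9 118.7] roll 0.008149639278116183 q [-37.7  22.6  90.5   0.   66.9  30.4] F [-0.1  0.5 -0.2] gap 0.595
```

Call:
arm_command(moves=[{"travel": [1.5, 0.5, 50], "roll": 0, "grip": 60}, {"travel": [1.5, 0.5, 90], "roll": 0, "grip": 50}, {"travel": [1.5, 0.5, 110], "roll": 0, "grip": 50}, {"travel": [1.5, 0.5, 118.5], "roll": 0, "grip": 50}, {"travel": [1.5, 0.5, 118.5], "roll": 0, "grip": 40}, {"travel": [1.5, 0.5, 118.5], "roll": 0, "grip": 30}, {"travel": [1.5, 0.5, 118.5], "roll": 0, "grip": 20}, {"travel": [1.5, 0.5, 118.5], "roll": 0, "grip": 10}, {"travel": [1.5, 0.5, 118.5], "roll": 0, "grip": 0}, {"travel": [1.5, 0.5, 118.5], "roll": 0, "grip": 0}], force=50)

```text
time: 14.8
ee_pos: [0.4837, -0.2249, 0.0487]
tool_rot: [0.982, 0.19, 0.0, 0.0]
contact_force: [0.4, 1.7, 5.9]
finger_gap: 0.15
```

```bash
python3 - <<'E'
from station import bot
from h import *
import pickle
w=bot.camera("wrist"); plan(bot,[.4683,.1784,.18],142.3); save(w,"w10.png")
E
```

```text
t 14.85 pos [ 0.4837 -0.2249  0.0487] yawx 21.91 travel [ 136.3 -379.9 -131.4] roll -120.38726415004986 q [-37.5  32.   96.3   0.   51.7  30.5] F [0.2 2.3 5.6] gap 0.151
```

View pics/w10.png

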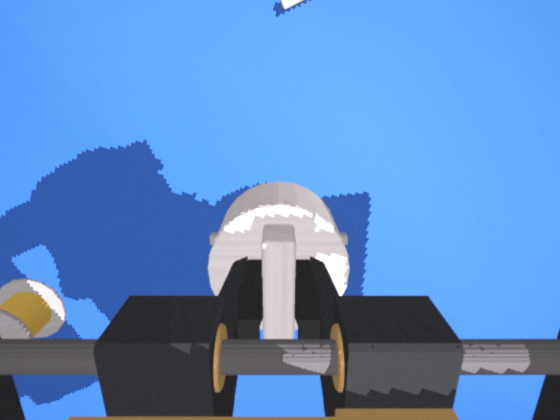

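Call:
arm_command(moves=[{"travel": [0, 0, -40], "roll": 0, "grip": 0}, {"travel": [0, 0, -85], "roll": -5, "grip": 0}, {"travel": [8, -22, -128], "roll": -15, "grip": 0}, {"travel": [22, -62, -128], "roll": -25, "grip": 0}, {"travel": [37, -104, -128], "roll": -35, "grip": 0}, {"travel": [53, -147, -128], "roll": -45, "grip": 0}, {"travel": [69, -192, -128], "roll": -55, "grip": 0}, {"travel": [85, -237, -128], "roll": -65, "grip": 0}, {"travel": [101, -282, -128], "roll": -75, "grip": 0}, {"travel": [114, -320, -128], "roll": -85, "grip": 0}])

```text
time: 16.1
ee_pos: [0.4694, 0.1161, 0.176]
tool_rot: [0.593, 0.805, -0.0, -0.0]
contact_force: [-0.0, -0.8, -2.2]
finger_gap: 0.151
```

```bash
python3 - <<'E'
from station import bot
from h import *
import pickle
plan(bot,[.4683,.1784,.165],142.3)
E
```

```text
t 16.1 pos [0.4694 0.1161 0.176 ] yawx 107.26 travel [59.8 17.4 11. ] roll -35.037022713407396 q [ -0.   16.3  98.   -0.   65.8 -17.3] F [-0.  -0.8 -2.2] gap 0.151
```

Call:
arm_command(moves=[{"travel": [25, 7, 0], "roll": -10, "grip": 0}, {"travel": [45, 13, 4], "roll": -20, "grip": 0}, {"travel": [58, 16, 8], "roll": -30, "grip": 0}, {"travel": [61.5, 17, 11], "roll": -35.4, "grip": 0}, {"travel": [61.5, 17, 11], "roll": -35.4, "grip": 0}, {"travel": [61.5, 17, 11], "roll": -35.4, "grip": 0}, {"travel": [61.5, 17, 11], "roll": -35.4, "grip": 0}, {"travel": [61.5, 17, 11], "roll": -35.4, "grip": 0}, {"travel": [61.5, 17, 11], "roll": -35.4, "grip": 0}, {"travel": [61.5, 17, 11], "roll": -35.4, "grip": 0}])

```text
time: 17.35
ee_pos: [0.4683, 0.1783, 0.1652]
tool_rot: [0.323, 0.946, 0.0, 0.0]
contact_force: [-0.1, -0.4, -1.6]
finger_gap: 0.153
```

```bash
python3 - <<'E'
from station import bot
from h import *
import pickle
w=bot.camera("wrist");S=bot.camera("side"); plan(bot,[.4683,.1784,.165],142.3); _,p,_=cur(bot)
pickle.dump([w,S],open("w11.pkl","wb"))
c=(.4683,.1784);r=(0,0,255);g=(0,255,0)
zb=p[2]-.0487
overlay(S,[(c,.041,.04,r),(c,.024,.062,r),(p,.034,zb,g),(p,.034,zb+.045,g)],(175,95,265,215),6,"s11.png")
save(w,"w11.png")
E
```

```text
t 17.45 pos [0.4683 0.1783 0.1652] yawx 142.3 travel [0.  0.1 0.2] roll 0.0022107028044615618 q [  7.4  19.1  95.9  -0.   65.1 -44.9] F [-0.1  0.4 -1.3] gap 0.155
```

View pics/s11.png

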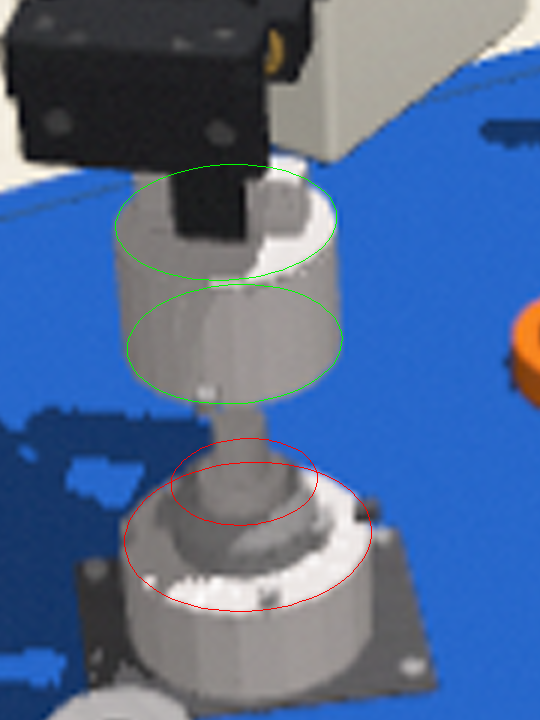

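View pics/w11.png

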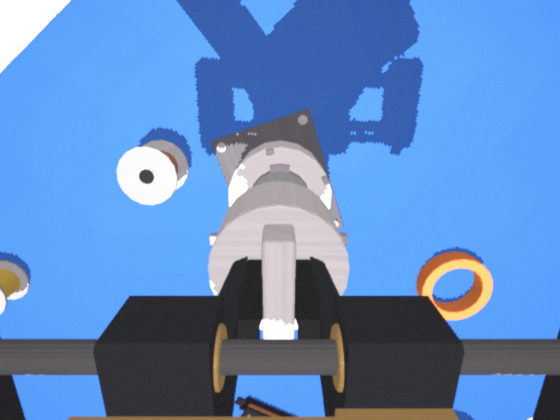

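Call:
arm_command(moves=[{"travel": [0, 0, 15], "roll": 0, "grip": 0}, {"travel": [0, 0, 30], "roll": 0, "grip": 0}, {"travel": [0, 0, 40], "roll": 0, "grip": 0}, {"travel": [0, 0, 46], "roll": 0, "grip": 0}, {"travel": [0, 0, 50], "roll": 0, "grip": 0}, {"travel": [0, 0, 53], "roll": 0, "grip": 0}, {"travel": [0, 0, 56], "roll": 0, "grip": 0}, {"travel": [0, 0, 59], "roll": 0, "grip": 0}, {"travel": [0, 0, 61], "roll": 0, "grip": 0}, {"travel": [0, 0, 61], "roll": 0, "grip": 0}])

```text
time: 18.7
ee_pos: [0.4682, 0.1783, 0.1041]
tool_rot: [0.323, 0.946, -0.0, -0.0]
contact_force: [-0.3, 0.2, -0.9]
finger_gap: 0.154
```

```bash
python3 - <<'E'
from station import bot
from h import *
import pickle
w=bot.camera("wrist");S=bot.camera("side"); plan(bot,[.4683,.1784,.0947],142.3); _,p,_=cur(bot); print(bot.state()["moment"])
c=(.4683,.1784);r=(0,0,255);g=(0,255,0)
zb=p[2]-.0487
overlay(S,[(c,.041,.04,r),(p,.034,zb,g),(p,.034,zb+.045,g)],(175,95,265,215),6,"s12.png")
save(w,"w12.png",(180,100,380,300),3)
E
```

```text
t 18.8 pos [0.4683 0.1783 0.1043] yawx 142.31 travel [0.1 0.1 9.6] roll 0.006401870891124872 q [  7.4  23.7  99.6  -0.   56.7 -44.9] F [ 0.7 -0.3 -1.8] gap 0.153
[0.01025614 0.00162075 0.0124687 ]
```

View pics/s12.png

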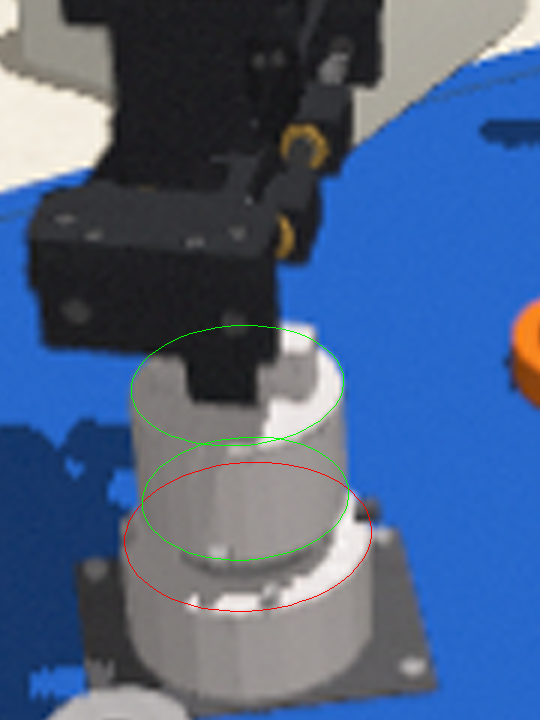

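View pics/w12.png

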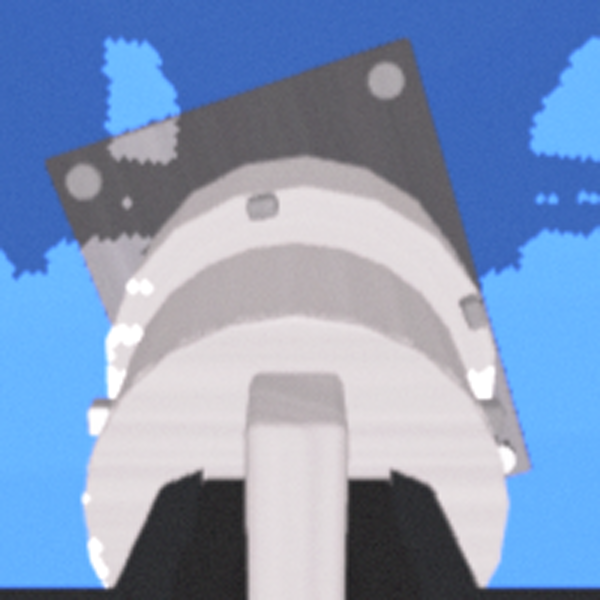

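Call:
arm_command(moves=[{"travel": [0, 0, 1], "roll": 0, "grip": 0}, {"travel": [0, 0, 2], "roll": 0, "grip": 0}, {"travel": [0, 0, 3], "roll": 0, "grip": 0}, {"travel": [0, 0, 4], "roll": 0, "grip": 0}, {"travel": [0, 0, 5], "roll": 0, "grip": 0}, {"travel": [0, 0, 6], "roll": 0, "grip": 0}, {"travel": [0, 0, 7], "roll": 0, "grip": 0}, {"travel": [0, 0, 8], "roll": 0, "grip": 0}, {"travel": [0, 0, 8], "roll": 0, "grip": 0}, {"travel": [0, 0, 8], "roll": 0, "grip": 0}])

```text
time: 20.05
ee_pos: [0.4683, 0.1783, 0.0963]
tool_rot: [0.323, 0.946, 0.0, 0.0]
contact_force: [0.0, -0.5, -2.0]
finger_gap: 0.153
```

```bash
python3 - <<'E'
from station import bot
from h import *
plan(bot,[.4683,.1784,.0887],142.3); print(bot.state()["moment"])
E
```

```text
t 20.05 pos [0.4683 0.1783 0.0963] yawx 142.31 travel [0.  0.1 7.6] roll 0.009278926421018241 q [  7.4  24.4 100.   -0.   55.6 -44.9] F [ 0.  -0.5 -2. ] gap 0.153
[-0.07377739 -0.01971625  0.09579172]
```

Call:
arm_command(moves=[{"travel": [0, 0, 1], "roll": 0, "grip": 0}, {"travel": [0, 0, 2], "roll": 0, "grip": 0}, {"travel": [0, 0, 3], "roll": 0, "grip": 0}, {"travel": [0, 0, 4], "roll": 0, "grip": 0}, {"travel": [0, 0, 5], "roll": 0, "grip": 0}, {"travel": [0, 0, 6], "roll": 0, "grip": 0}, {"travel": [0, 0, 7], "roll": 0, "grip": 0}, {"travel": [0, 0, 7.5], "roll": 0, "grip": 0}, {"travel": [0, 0, 7.5], "roll": 0, "grip": 0}, {"travel": [0, 0, 7.5], "roll": 0, "grip": 0}], force=60)

```text
time: 21.3
ee_pos: [0.4683, 0.1783, 0.0888]
tool_rot: [0.323, 0.946, 0.0, 0.0]
contact_force: [-0.5, -0.5, 4.7]
finger_gap: 0.153
```

```bash
python3 - <<'E'
from station import bot
from h import *
plan(bot,[.4683,.1784,.0887],142.3); print(bot.state()["moment"])
S=bot.camera("side");w=bot.camera("wrist");save(S,"s13.png",(175,95,265,215),5);save(w,"w13.png",(180,100,380,300),3)
a=cv2.imread("pics/s13.png");b=cv2.imread("pics/w13.png")[:600]; b=b[:600];
if len(b)<600:b=np.pad(b,((0,600-len(b)),(0,0),(0,0)))
cv2.imwrite("pics/m13.png",cv2.resize(np.hstack([a,b]),(788,450)))
E
```

```text
t 21.3 pos [0.4683 0.1783 0.0888] yawx 142.3 travel [0.1 0.1 0.1] roll 0.003156341146052455 q [  7.4  25.1 100.3   0.   54.6 -44.9] F [-0.5 -0.5  4.7] gap 0.153
[-0.03852619  0.00996742 -0.0526816 ]
```

View pics/m13.png

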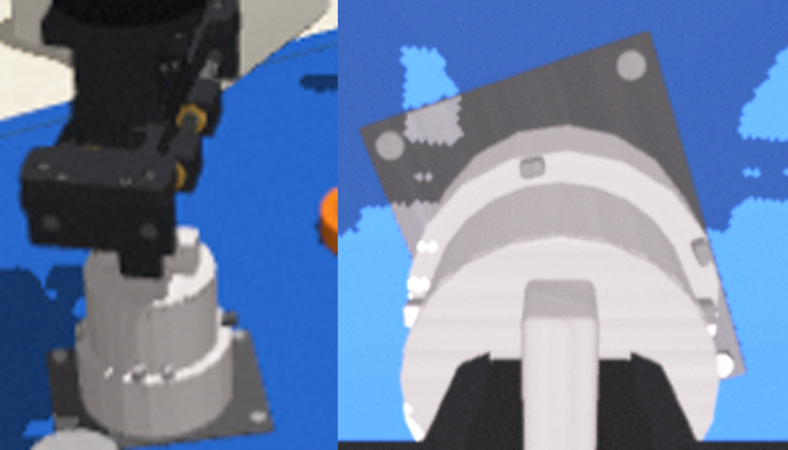

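Call:
arm_command(moves=[{"travel": [0, 0, 0.6], "roll": 0, "grip": 0}, {"travel": [0, 0, 1], "roll": 3, "grip": 0}, {"travel": [0, 0, 1], "roll": 8, "grip": 0}, {"travel": [0, 0, 1], "roll": 14, "grip": 0}, {"travel": [0, 0, 1], "roll": 20, "grip": 0}, {"travel": [0, 0, 1], "roll": 26, "grip": 0}, {"travel": [0, 0, 1], "roll": 32, "grip": 0}, {"travel": [0, 0, 1], "roll": 37, "grip": 0}, {"travel": [0, 0, 1], "roll": 40, "grip": 0}, {"travel": [0, 0, 1], "roll": 40, "grip": 0}])

```text
time: 22.65
ee_pos: [0.4691, 0.1784, 0.0887]
tool_rot: [0.627, 0.779, 0.001, 0.001]
contact_force: [-0.0, 0.3, 11.1]
finger_gap: 0.156
```

```bash
python3 - <<'E'
from station import bot
from h import *
plan(bot,[.4683,.1784,.0887],142.3); print(bot.state()["moment"])
S=bot.camera("side");w=bot.camera("wrist");save(S,"s13.png",(175,95,265,215),5);save(w,"w13.png",(180,100,380,300),3)
a=cv2.imread("pics/s13.png");b=cv2.imread("pics/w13.png")[:600]
cv2.imwrite("pics/m14.png",cv2.resize(np.hstack([a,b]),(788,450)))
E
```

```text
t 22.65 pos [0.4691 0.1784 0.0887] yawx 102.28 travel [ 0.2 -0.7 -0. ] roll -40.0163423714323 q [  7.4  25.1 100.3  -0.   54.4  -4.9] F [-0.   0.3 11.1] gap 0.156
[-0.11831335  0.09604709 -0.00223838]
```

View pics/m14.png

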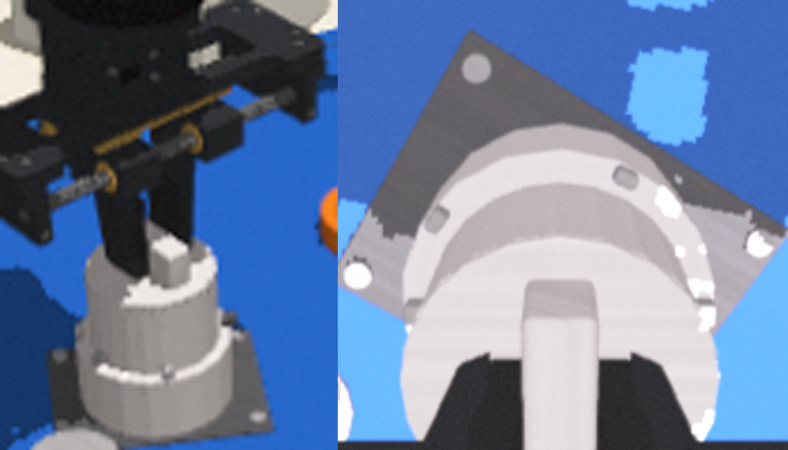

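Call:
arm_command(moves=[{"travel": [0, 0, 0], "roll": 6, "grip": 0}, {"travel": [0, 0, 0], "roll": 12, "grip": 0}, {"travel": [0, 0, 0], "roll": 17, "grip": 0}, {"travel": [0, 0, 0], "roll": 21, "grip": 0}, {"travel": [0, 0, 0], "roll": 24, "grip": 0}, {"travel": [0, 0, 0], "roll": 26, "grip": 0}, {"travel": [0, 0, 0], "roll": 27, "grip": 0}, {"travel": [0, 0, 0], "roll": 28, "grip": 0}, {"travel": [0, 0, 0], "roll": 29, "grip": 0}, {"travel": [0, 0, 0], "roll": 29, "grip": 0}])

```text
time: 24.0
ee_pos: [0.4691, 0.1786, 0.0887]
tool_rot: [0.802, 0.597, 0.001, 0.001]
contact_force: [0.6, 2.1, 9.6]
finger_gap: 0.149
```

```bash
python3 - <<'E'
from station import bot
from h import *
plan(bot,[.4683,.1784,.0887],74.3); print(bot.state()["moment"])
S=bot.camera("side");w=bot.camera("wrist");save(S,"s13.png",(175,95,265,215),5);save(w,"w13.png",(180,100,380,300),3)
a=cv2.imread("pics/s13.png");b=cv2.imread("pics/w13.png")[:600]
cv2.imwrite("pics/m15.png",cv2.resize(np.hstack([a,b]),(788,450)))
E
```

```text
t 24.0 pos [0.4691 0.1786 0.0887] yawx 73.33 travel [-0.4 -0.7 -0. ] roll -0.9706375271499894 q [  7.4  25.1 100.3   0.   54.4  24.1] F [0.6 2.1 9.6] gap 0.149
[0.13726726 0.07735621 0.2371365 ]
```

View pics/m15.png

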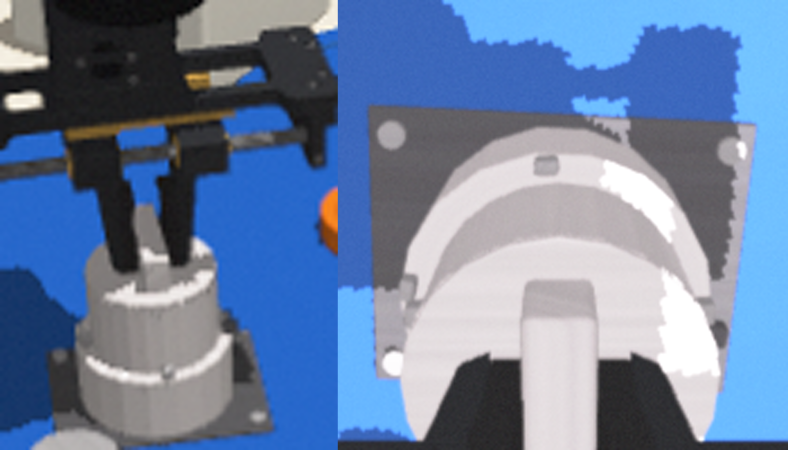

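Call:
arm_command(moves=[{"travel": [0, 0, 0], "roll": 1, "grip": 0}, {"travel": [0, 0, 0], "roll": 1.5, "grip": 0}, {"travel": [0, 0, 0], "roll": 2, "grip": 0}, {"travel": [0, 0, 0], "roll": 2.5, "grip": 0}, {"travel": [0, 0, 0], "roll": 3, "grip": 0}, {"travel": [0, 0, 0], "roll": 3, "grip": 0}, {"travel": [0, 0, 0], "roll": 3, "grip": 0}, {"travel": [0, 0, 0], "roll": 3, "grip": 0}, {"travel": [0, 0, 0], "roll": 3, "grip": 0}, {"travel": [0, 0, 0], "roll": 3, "grip": 0}])

```text
time: 25.35
ee_pos: [0.4693, 0.1789, 0.0887]
tool_rot: [0.817, 0.577, 0.002, 0.001]
contact_force: [1.3, 3.5, 10.0]
finger_gap: 0.152
```

```bash
python3 - <<'E'
from station import bot
from h import *
plan(bot,[.4683,.1784,.0887],74.3); print(bot.state()["moment"])
w=bot.camera("wrist");save(w,"w16.png",(210,120,350,240),5.5)
E
```

```text
t 25.35 pos [0.4693 0.1789 0.0887] yawx 70.42 travel [-0.8 -0.8  0. ] roll -3.8817353034436906 q [  7.5  25.1 100.3   0.   54.4  27. ] F [ 1.3  3.5 10. ] gap 0.152
[ 0.48671654 -0.04539213  0.83063989]
```

View pics/w16.png

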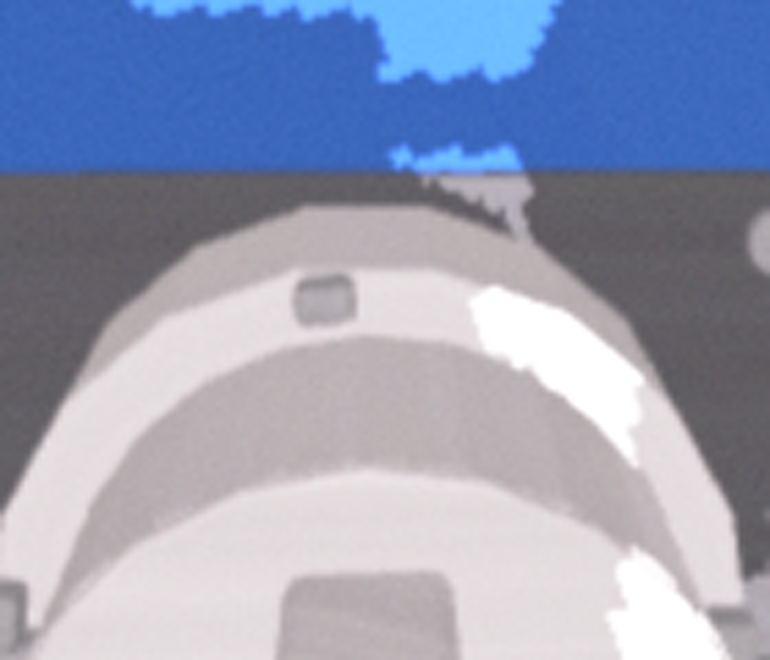

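Call:
arm_command(moves=[{"travel": [0, 0, 0], "roll": -1, "grip": 0}, {"travel": [0, 0, 0], "roll": -2, "grip": 0}, {"travel": [0, 0, -1], "roll": -2, "grip": 0}, {"travel": [0, 0, -2], "roll": -2, "grip": 0}, {"travel": [0, 0, -3], "roll": -2, "grip": 0}, {"travel": [0, 0, -3], "roll": -2, "grip": 0}, {"travel": [0, 0, -3], "roll": -2, "grip": 0}, {"travel": [0, 0, -3], "roll": -2, "grip": 0}, {"travel": [0, 0, -3], "roll": -2, "grip": 0}, {"travel": [0, 0, -3], "roll": -2, "grip": 0}])

```text
time: 26.65
ee_pos: [0.4685, 0.1787, 0.0906]
tool_rot: [0.807, 0.59, 0.001, -0.0]
contact_force: [2.9, 4.8, 0.3]
finger_gap: 0.154
```

```bash
python3 - <<'E'
from station import bot
from h import *
plan(bot,[.4683,.1784,.0887],74.3); print(bot.state()["moment"])
E
```

```text
t 26.65 pos [0.4685 0.1787 0.0906] yawx 72.3 travel [-0.3 -0.1  1.9] roll -2.000090311069897 q [7.400e+00 2.490e+01 1.002e+02 1.000e-01 5.480e+01 2.510e+01] F [2.9 4.8 0.3] gap 0.154
[ 0.83456202 -0.48396627  0.23787766]
```

Call:
arm_command(moves=[{"travel": [0, 0, 0], "roll": 0, "grip": 8}, {"travel": [0, 0, 0], "roll": 0, "grip": 25}, {"travel": [0, 0, 0], "roll": 0, "grip": 35}, {"travel": [0, 0, 0], "roll": 0, "grip": 40}, {"travel": [0, 0, 0], "roll": 0, "grip": 40}, {"travel": [0, 0, -15], "roll": 0, "grip": 40}, {"travel": [0, 0, -45], "roll": 0, "grip": 40}, {"travel": [-30, 0, -85], "roll": 0, "grip": 40}, {"travel": [-50, 0, -100], "roll": 0, "grip": 40}, {"travel": [-50, 0, -100], "roll": 0, "grip": 40}])

```text
time: 27.9
ee_pos: [0.4535, 0.1301, 0.1925]
tool_rot: [0.808, 0.589, 0.001, 0.001]
contact_force: [0.1, -0.2, 0.0]
finger_gap: 0.399
```

```bash
python3 - <<'E'
from station import bot
from h import *
import pickle
plan(bot,[.4683,.1784,.2],74.3)
S=bot.camera("side");w=bot.camera("wrist");T=bot.camera("top");pickle.dump([w,S,T],open("w17.pkl","wb"))
c=(.4683,.1784);r=(0,0,255);g=(0,255,0)
overlay(S,[(c,.034,.042,g),(c,.034,.087,g)],(175,130,265,215),6,"s17.png");save(S,"s17n.png",(175,130,265,215),6)
save(w,"w17.png"); save(T,"t17.png",(145,200,235,290),6)
E
```

```text
t 27.9 pos [0.4535 0.1301 0.1925] yawx 72.22 travel [50.5 -0.6 -7.4] roll -2.08230875600907 q [ 1.7 13.7 98.7  0.  67.4 19.5] F [ 0.1 -0.2  0. ] gap 0.399
```

View pics/s17.png

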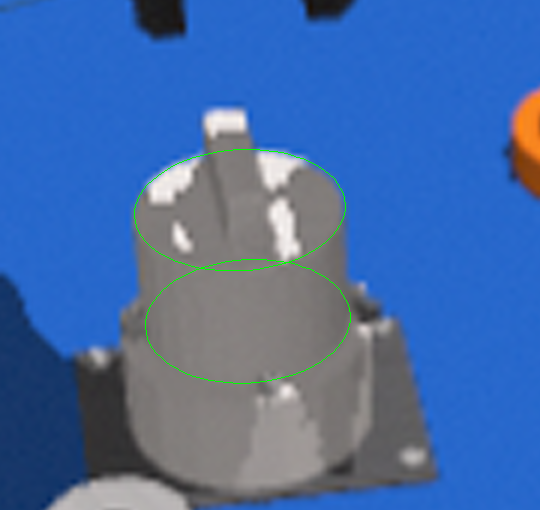

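View pics/w17.png

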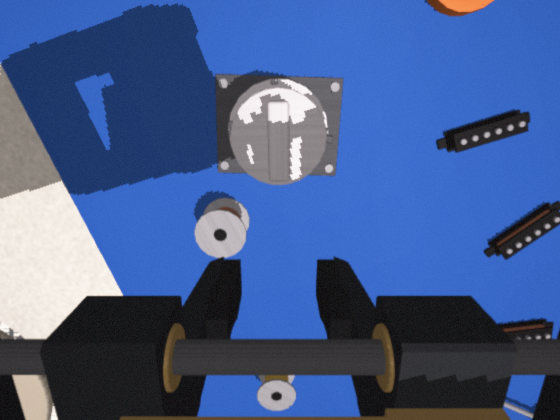

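View pics/t17.png

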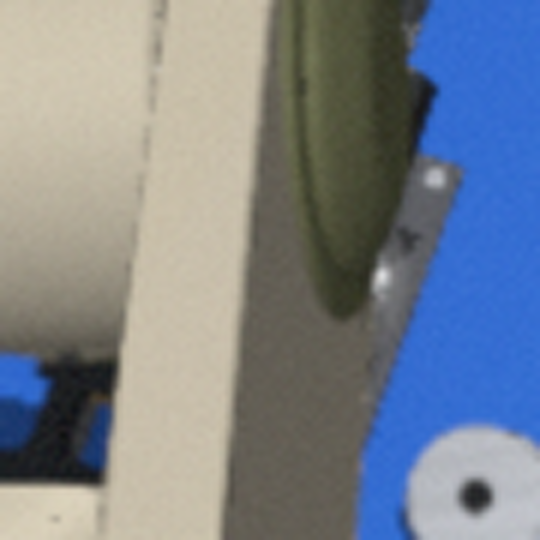

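```bash
python3 - <<'E'
from h import *
import pickle
w,S,T=pickle.load(open("w17.pkl","rb"))
save(w,"w17z.png",(205,65,355,190),5)
E
```

View pics/w17z.png

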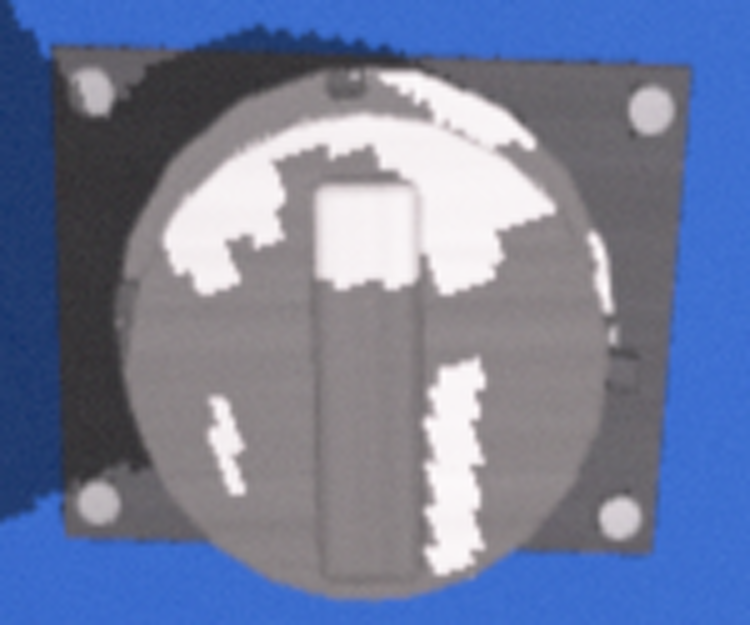

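```bash
python3 - <<'E'
from h import *
import pickle
w,S,T=pickle.load(open("w17.pkl","rb")); f=lambda u,v:(u/5+205,v/5+65)
for z in(.109,.113):
    a,b=onz(w,f(367,184),z),onz(w,f(368.5,577),z); print(z,np.linalg.norm(a-b),np.degrees(np.arctan2(*(a-b)[1::-1])),(a+b)/2)
c=np.array([.4683,.1784])
for n,p in dict(tab=(625,370),stop=(347,82),left=(125,305)).items():
    for z in (.0435,.047):
        d=onz(w,f(*p),z)[:2]-c; print(n,z,np.linalg.norm(d),np.degrees(np.arctan2(d[1],d[0])))
# can x in plate
P=[onz(w,f(*p),.003)[:2] for p in [(52,46),(690,68),(652,552),(66,536)]]; print(np.round(P,4),[np.degrees(np.arctan2(*(P[i]-P[j])[::-1])) for i,j in((1,0),(2,3))])
E
```

```text
0.109 0.05034528348511484 72.42856308839215 [0.46916571 0.17819046 0.109     ]
0.113 0.049463216554711996 72.42856308839215 [0.46932583 0.17872047 0.113     ]
tab 0.0435 0.04413348580660002 -25.806436680501026
tab 0.047 0.043560851973986875 -25.314423181812064
stop 0.0435 0.038866320834610425 75.50148402632904
stop 0.047 0.03877964045789418 75.46337396574229
left 0.0435 0.0389889170678301 155.69976081439845
left 0.047 0.03856492729064257 155.14230529921397
[[0.4298 0.2389]
 [0.5372 0.2006]
 [0.508  0.1168]
 [0.4003 0.1548]] [np.float64(-19.650307071604992), np.float64(-19.423454850848536)]
```

```bash
python3 - <<'E'
from h import *
import pickle
w4=pickle.load(open("w4.pkl","rb")); save(w4,"w4s.png",(205,25,355,195),4.4)
w8,_=pickle.load(open("w8.pkl","rb")); save(w8,"w8s.png",(205,125,355,225),5)
E
```

```text
(no output)
```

View pics/w4s.png

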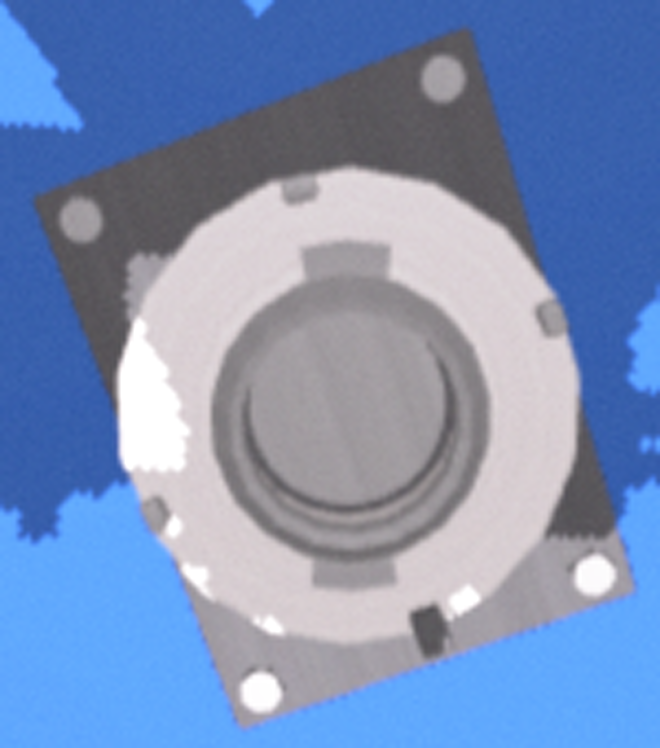

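View pics/w8s.png

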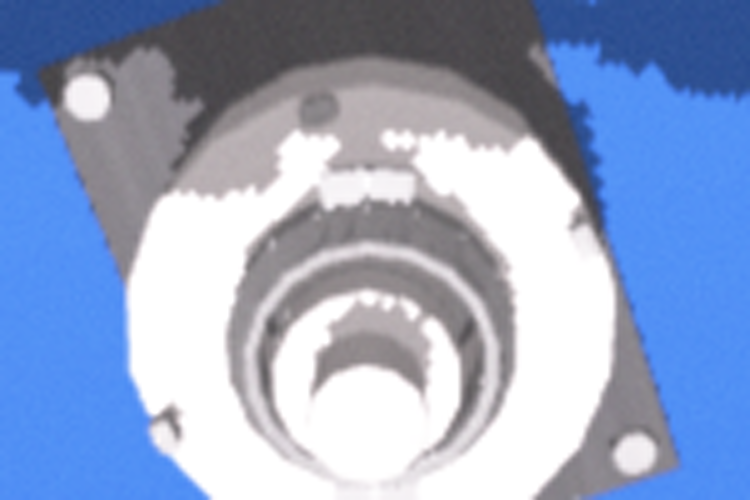

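Call:
arm_command(moves=[{"travel": [10, 0, 0], "roll": -10, "grip": 40}, {"travel": [25, 0, 0], "roll": -20, "grip": 40}, {"travel": [40, 0, 5], "roll": -30, "grip": 40}, {"travel": [50, 0, 12], "roll": -40, "grip": 40}, {"travel": [50, 0, 12], "roll": -50, "grip": 40}, {"travel": [50, 0, 12], "roll": -60, "grip": 40}, {"travel": [50, 0, 12], "roll": -70, "grip": 40}, {"travel": [50, 0, 12], "roll": -80, "grip": 40}, {"travel": [50, 0, 12], "roll": -88, "grip": 40}, {"travel": [50, 0, 12], "roll": -90, "grip": 40}])

```text
time: 29.3
ee_pos: [0.468, 0.1788, 0.178]
tool_rot: [0.153, 0.988, -0.0, -0.001]
contact_force: [-0.3, -0.1, 1.4]
finger_gap: 0.399
```

```bash
python3 - <<'E'
from station import bot
from h import *
import pickle
plan(bot,[.4683,.1784,.2],74.3)
w=bot.camera("wrist");pickle.dump(w,open("w18.pkl","wb")); save(w,"w18.png",(210,100,350,240),5)
E
```

```text
t 29.3 pos [0.468  0.1788 0.178 ] yawx 162.38 travel [ -0.4  -0.3 -22. ] roll 88.07782845223227 q [  7.5  18.3  94.9   0.   66.9 -64.9] F [-0.3 -0.1  1.4] gap 0.399
```

View pics/w18.png

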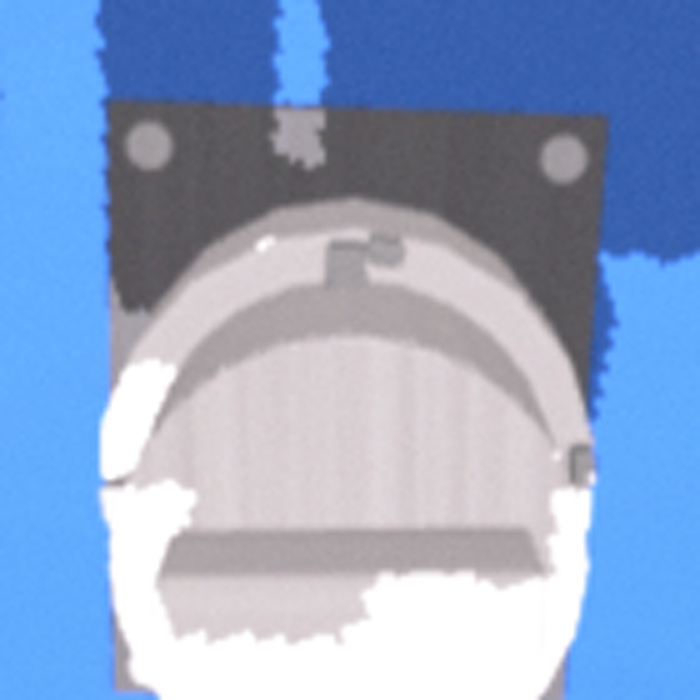

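Call:
arm_command(moves=[{"travel": [0, 0, -20], "roll": 0, "grip": 40}, {"travel": [0, 0, -50], "roll": 0, "grip": 40}, {"travel": [50, 60, -60], "roll": 0, "grip": 40}, {"travel": [90, 110, -60], "roll": 0, "grip": 40}, {"travel": [120, 150, -60], "roll": 0, "grip": 40}, {"travel": [140, 180, -60], "roll": 0, "grip": 40}, {"travel": [140, 200, -60], "roll": 0, "grip": 40}, {"travel": [140, 200, -60], "roll": 0, "grip": 40}, {"travel": [140, 200, -60], "roll": 0, "grip": 40}, {"travel": [140, 200, -60], "roll": 0, "grip": 40}])

```text
time: 30.6
ee_pos: [0.3958, 0.4106, 0.2388]
tool_rot: [0.155, 0.988, -0.0, -0.0]
contact_force: [0.2, 0.1, -0.3]
finger_gap: 0.401
```

```bash
python3 - <<'E'
from station import bot
from h import *
import pickle
cs=pickle.load(open("cs.pkl","rb"))
S=bot.camera("side");T=bot.camera("top"); save(S,"sF.png");save(T,"tF.png")
plan(bot,[.4683,.1784,.2],74.3)
c=(.4683,.1784)
overlay(S,[(c,.034,.042,(0,255,0)),(c,.034,.087,(0,255,0)),(c,.034,.091,(0,0,255))],(185,130,250,215),6,"sFz.png")
d=np.abs(S["pixels"].astype(int)-cs["side"]["pixels"]).max(2)
for n,b in dict(pick1=(290,175,328,197),pick2=(336,198,366,226),pick3=(358,240,405,265),driver=(375,280,500,318),tape=(255,140,295,168),sp1=(222,285,258,322)).items():
    print(n,int((d[b[1]:b[3],b[0]:b[2]]>60).sum()))
E
```

```text
t 30.7 pos [0.3958 0.4108 0.2389] yawx 162.24 travel [-139.9 -199.2   38.9] roll 87.9416776847263 q [ 34.3  23.7  77.6  -0.   78.6 -37.9] F [-0.2 -0.   0.5] gap 0.397
pick1 0
pick2 0
pick3 0
driver 0
tape 0
sp1 0
```

View pics/tF.png

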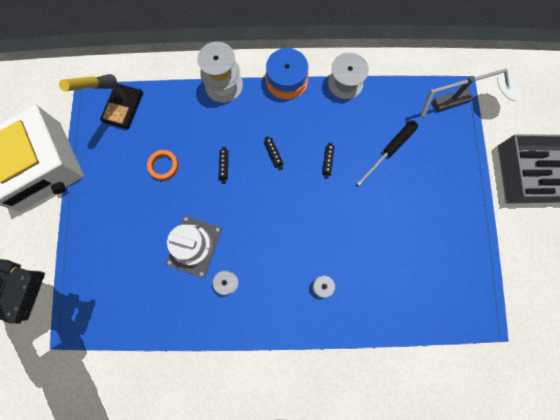

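View pics/sFz.png

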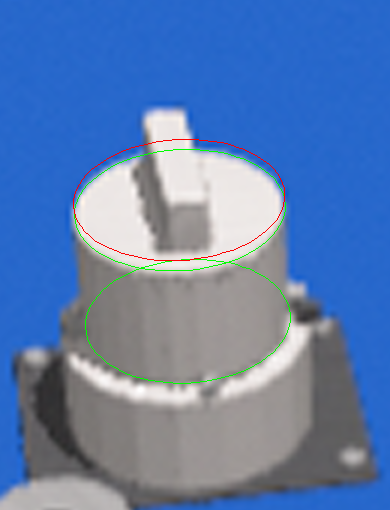

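The cap top fits the locked-height outline (green), and it sits below the outline for an unlocked cap (red). The other items haven't moved, so I'm handing in.

```bash
python3 -c "
from station import bot
print(bot.close_job())"
```

```text
the job is handed in; nothing more can be done
None
```

The tin is standing in the can, and the cap is on, turned fully home and locked down. I handed the job in at about 31 s of the 72 s allowed.

**What I did:**
- **Tin:** I gripped it by the knob, lowered it into the can's bore without any jamming force, and let go.
- **Cap:** I gripped it by the bar and lined the bar up with the lugs, which I had measured at 142° in the wrist camera. It went past the lugs with no resistance, so I didn't have to feel around for the gap.
- **Locking:** I pressed the cap down to its seat, reading about 11 N once it was seated. I then turned it clockwise until it hit the stop at about 0.8 N m, eased the load, let it rise onto the lugs and released it.

**Last checks:**
- **Fully home:** the wrist camera shows a cap nub touching its stop.
- **Tab:** it turned about 7°, give or take 2°, against 8° expected.
- **Locked height:** the cap fits the side-view outline for locked (bar point 98 mm) and sits clearly below the one for unlocked (102 mm).
- **Other things on the mat:** the three pickups, the screwdriver, the tape and the spool nearest the cap show no change in the side view. I checked the second spool, beside the can, only by eye in the top view.

**Disagreements:**
- **Can position:** my first side and top camera estimate differed from the wrist camera's by about 4 mm. I used the wrist value, adjusted by about 0.5 mm, and the side view later agreed with it.
- **Bar angle:** the final reading was 72.4°, against 74.3° predicted from the lugs. I put that down to measurement error, since the nub is against its stop.

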